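Set printed parts out on their matching cure pads

TASK

The four washed prints on the perforated drain sheet have to go to curing: stand each one upright on the white pad whose printed outline has the shape of its base, centred in the outline and lined up with it. Set them down rather than dropping them, and leave the little jar and the steel beaker standing where they are.

Things in the scene. Friction and masses are not known exactly. Their poses are not given: they have to be found in the camera images.
- barb: loose printed plastic part, 40 to 85 g, standing on a flat 3 mm drain sheet to the right: black hose-barb fitting: round base 52 mm diameter, 8 mm thick, with an upright round stem 18 mm diameter in its middle; 55 mm tall in all. Origin: centre of its underside, z up through the stem.
- socket: loose printed plastic part, 40 to 85 g, standing on a flat 3 mm drain sheet to the right: blue tube socket: square base 46 x 46 mm, 8 mm thick, sides along its x and y, with an upright square stem 20 x 20 mm (same axes) in its middle; 52 mm tall in all. Origin: centre of its underside, z up through the stem.
- knob: loose printed plastic part, 40 to 85 g, standing on a flat 3 mm drain sheet to the right: orange four-arm knob: plus-shaped base 62 mm across, arms 18 mm wide along its x and y, 8 mm thick, with an upright round hub 24 mm diameter in its middle; 50 mm tall in all. Origin: centre of its underside, z up through the stem.
- clip: loose printed plastic part, 40 to 85 g, standing on a flat 3 mm drain sheet to the right: green cable clip: oblong base with round ends, 70 mm long (along its x) and 28 mm wide, 8 mm thick, with an upright block 34 mm (x) by 16 mm (y) in its middle; 50 mm tall in all. Origin: centre of its underside, z up through the stem.
- pad_barb: fixed flat round white pad, 96 mm diameter, 6 mm thick, on the bench to the left, printed with a dark round outline, 5 mm larger all round than the base it belongs to; flat, no rim. Origin: centre of its underside, top surface 6 mm above it, z up.
- pad_socket: fixed flat round white pad, 96 mm diameter, 6 mm thick, on the bench to the left, printed with a dark square outline, sides along its x and y, 5 mm larger all round than the base it belongs to; flat, no rim. Origin: centre of its underside, top surface 6 mm above it, z up.
- pad_knob: fixed flat round white pad, 96 mm diameter, 6 mm thick, on the bench to the left, printed with a dark plus-shaped outline, arms along its x and y, 5 mm larger all round than the base it belongs to; flat, no rim. Origin: centre of its underside, top surface 6 mm above it, z up.
- pad_clip: fixed flat round white pad, 96 mm diameter, 6 mm thick, on the bench to the left, printed with a dark oblong outline with round ends, long side along its x, 5 mm larger all round than the base it belongs to; flat, no rim. Origin: centre of its underside, top surface 6 mm above it, z up.
- jar: small loose amber jar with a red cap, 42 mm diameter, 55 mm tall, standing among the parts on the drain sheet; a bystander. Origin: centre of its underside.
- beaker: small loose steel beaker, 44 mm diameter at the rim, 50 mm tall, standing among the pads; a bystander. Origin: centre of its underside.
There are look-alikes about, which are no part of the job. Of the things shaped like the clip, the green one is meant. Leave any brown look-alike of the pad_socket alone.

How it is judged:
By the outcome, as a careful person would: the job done as asked, in the order asked, and still so for the second after the job is handed in, with the robot touching nothing.
It also fails if it takes over 96 s, if anything falls off the work surface, if the arm or the gripper's body presses on something with over 40 N, if the wrist force passes 120 N, or if a joint passes its speed limit or range.

ROBOT

A 7-joint arm with a two-finger parallel gripper is mounted at the origin on the work surface. World frame = base frame: x ahead of the robot, y to its left, z up, the work surface at z = 0. Lengths are in m, angles in rad, forces in N, time in s.
With the tool pointing down it reaches from about 0.425 to 0.95 m from the base axis. Payload 4.7 kg.
Tool frame: the origin (TCP) lies midway between the tips of the shut fingers; the grasp point (between the pads) lies 19 mm behind it; z points along the fingers, y is the line along which they close (so a half turn about z gives the same grasp; the last joint's range is limited). The gripper opens to 85 mm and grips with 20 to 120 N. Pads are 22 mm wide; open, the fingers measure 114 mm over their backs; the gripper's body (76 mm by 85 mm) begins 54 mm behind the grasp point. The pads swing forward as they close: fully open they stand 13 mm farther back than shut.
Start: joints at [1.155, 0.469, -0.049, 1.532, 0.024, 1.141, -0.082], TCP at [0.255, -0.625, 0.231] pointing down, gripper open.
Joint ranges: [-2.59, 2.59], [-0.33, 1.99], [-1.39, 1.29], [0.1, 2.45], [-1.04, 4.18], [0.21, 1.99], [-2.66, 2.66]. Speed limits (rad/s): [2.57, 2.57, 3.14, 3.14, 3.14, 3.14, 3.14].

INTERFACE

Orientations are given as a rotation vector (axis times angle).
In Python, from plant import manip, eyes gives the robot as it stands. The module is installed in compiled form; this text tells all that it offers.
- The arm moves only by the tool servo_tool, never from a script. Its argument "steps" is a list of rows, each an object of numbers: "tx", "ty", "tz": the shift along the world's x, y, z in m; "wx", "wy", "wz": the turn, a rotation vector about the world's x, y, z in rad; "claw": the opening, from 0 (shut) to 1 (fully open). A call has 1 to 10 rows; each row shifts and turns the commanded pose from where the row before left it; what a row does not reach is not made up. A row lasts 1/8 s, in which the tool goes at most 62.5 mm and 10.7 degrees, less where a joint would pass 70% of its speed; a pose out of reach is approached as far as the arm can. A call with a gripper value outside its range is refused whole. The fingers move at their own pace and stop on an object; "newtons" is the grip in N (left out, the last holds). Time passes only in rows, so rows that do not move let the fingers close. It gives the time, the measured TCP pose, the force, the opening and the grip force at its end, in the units of the state.
- manip.read_state(): the state, without advancing time (a new reading comes with each control period).
- eyes.read_camera(name): name is "scene" or "side" or "wrist"; returns (picture, depth): 384x512x3 uint8, red, green, blue; 384x512 float32, m along the optical axis (not along the pixel's ray), 0 where there is no reading.
- eyes.calibration(name): a dict with "mtx" (3x3 intrinsics, pixels), "rvec" (rotation vector, rad) and "tvec" (3), from world to camera coordinates, as OpenCV has them. Camera axes: x right, y down, z forward; pixel columns grow to the right and rows downward; lengths in m; the calibration is good to about 2 mm. A picture is of the moment at which its call begins: read the wrist's pose just before it. calibration takes no time and is no camera call; for the wrist camera it gives the pose at the moment of the call.
- manip.close_job(): hands the job in; it is judged then, once.
The state is a dict: "t": time; "joint_pos": joint angles; "joint_velocities": joint speeds; "effort": joint torques, N m; "tool_pos": TCP position; "ee_rot": TCP orientation; "contact_force": force on the tool from outside, world axes, zero at the start; "wrist_torque": the same for the moment, N m; "opening": opening from 0.0 (shut) to 1.0 (fully open); "finger_force": force on a finger pad.
Only numpy, scipy, OpenCV 4.12 (cv2) and the standard library are available. Lean on these libraries where they do the work, as an engineer would, in place of code of your own. Each camera call takes 0.05 s, during which the arm holds its last target. There are 200 camera calls.

## Working session

There is one attempt and no reset: what is moved stays moved. The work goes in short steps, Python scripts to look and compute and a tool call to move; the robot and the scene stay as the last step left them, time stands still between calls to the robot, and variables do not carry over. Pictures are saved under pics/ and viewed, at most 18 in all, crops included, and the job is handed in when it is done.

Besides the shell and the picture viewer there is one more tool, called after ">>>" by a JSON object that holds its "fn" and its "kwargs". servo_tool: Moves the arm, as the interface text tells. Its arguments: {"type":"object","properties":{"steps":{"type":"array","items":{"type":"object","properties":{"tx":{"type":"number"},"ty":{"type":"number"},"tz":{"type":"number"},"wx":{"type":"number"},"wy":{"type":"number"},"wz":{"type":"number"},"claw":{"type":"number"}}}},"newtons":{"type":"number"}},"required":["steps"]}

```bash
mkdir -p pics
cat > h.py <<'E'
import numpy as np, cv2
from plant import manip, eyes
def cal(n):
    c=eyes.calibration(n); R=cv2.Rodrigues(np.array(c["rvec"],float))[0]
    return np.array(c["mtx"],float),R,np.array(c["tvec"],float).ravel()
def ray(n,uv,z,c=None):
    K,R,t=c or cal(n); uv=np.atleast_2d(uv).astype(float)
    d=(R.T@np.linalg.inv(K)@np.c_[uv,np.ones(len(uv))].T).T; o=-R.T@t
    return o+d*((z-o[2])/d[:,2])[:,None]
def save(f,im): cv2.imwrite(f,cv2.cvtColor(im,cv2.COLOR_RGB2BGR))
E
python3 - <<'E'
from h import *
print(manip.read_state())
for n in("scene","side","wrist"):
    c=cal(n)
    im,d=eyes.read_camera(n); save(f"pics/{n}0.png",im); np.savez(f"{n}0.npz",im=im,d=d,K=c[0],R=c[1],t=c[2]); print(n,-c[1].T@c[2],c[1][2])
E
```

```text
{'t': 0.0, 'joint_pos': array([ 1.15508336,  0.46946148, -0.04859578,  1.53370999,  0.0241134 ,
        1.14099108, -0.08226401]), 'joint_velocities': array([-0.00038275,  0.00021947, -0.00013399,  0.00039917, -0.00115402,
        0.00121636,  0.00132781]), 'effort': array([-3.24036000e-05, -5.10315442e+01, -4.68491565e-02, -2.37715137e+01,
        1.05999818e-02,  7.66940473e-03,  4.05192509e-06]), 'tool_pos': array([ 0.25441992, -0.6245785 ,  0.23024111]), 'ee_rot': array([-3.08110311e+00, -6.03567220e-01,  7.28854589e-04]), 'contact_force': array([ 0.42620137, -0.07576159,  0.31878548]), 'wrist_torque': array([ 0.03365146, -0.04192269,  0.00570218]), 'finger_force': 0.0, 'opening': 0.9986515379236844}
scene [ 0.96598951 -0.55213321  0.96284554] [-0.3398465   0.47261022 -0.81310758]
side [0.40355167 0.57813353 0.79831697] [ 0.19929605 -0.59416771 -0.77925979]
wrist [ 0.31945351 -0.59836653  0.37188925] [-0.25827667 -0.1031667  -0.96054661]
```

View pics/scene0.png

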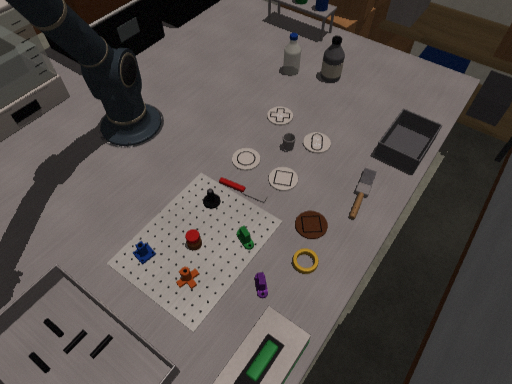

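View pics/side0.png

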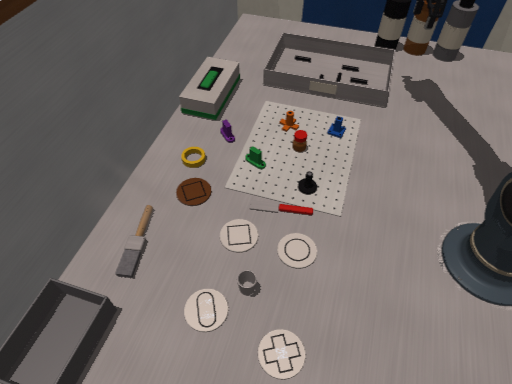

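View pics/wrist0.png

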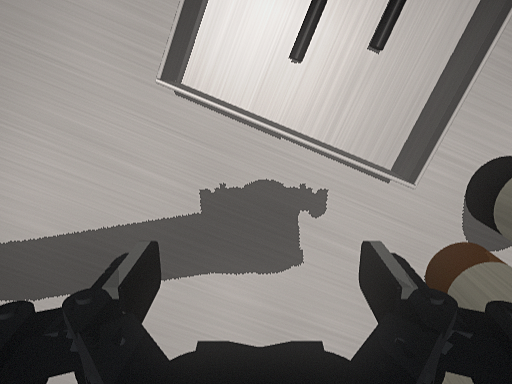

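The parts in scene0 are: barb black (211,199), jar with red cap (193,239), knob orange (187,277), socket blue (144,252) and clip green (246,238). The pads are round (246,159), square (284,179), plus (280,115) and oblong (317,142), with the beaker at (288,142).

These could be mistaken for what I want:
- **Clip:** the purple look-alike is at (262,285), and there is green on the instrument at (263,358). I choose the green one at (246,238).
- **Square pad:** the brown disc is at (311,224). I choose the white one at (284,179).

Next I take coarse positions from both fixed cameras.

```bash
cat > coarse.py <<'E'
from h import *
seeds={"scene":dict(barb=(211,199),socket=(144,252),knob=(187,277),clip=(246,238),jar=(193,239),p_barb=(246,159),p_socket=(284,179),p_knob=(280,115),p_clip=(317,142),beaker=(288,142),driver=(232,184)),
"side":dict(barb=(308,186),socket=(338,129),knob=(289,122),clip=(256,159),jar=(300,141),p_barb=(297,250),p_socket=(239,235),p_knob=(282,353),p_clip=(206,310),beaker=(247,283),driver=(296,209))}
for n in seeds:
    z=np.load(n+"0.npz"); im=z["im"]; d=z["d"]; c=(z["K"],z["R"],z["t"]); print(n,c[0][0,0])
    hsv=cv2.cvtColor(im,cv2.COLOR_RGB2HSV).astype(int); H,S,V=hsv[...,0],hsv[...,1],hsv[...,2]
    M=dict(barb=V<50,socket=(abs(H-112)<12)&(S>130),knob=(abs(H-10)<8)&(S>170),clip=(abs(H-65)<15)&(S>130),jar=((H<15)|(H>170))&(S>120),driver=((H<8)|(H>172))&(S>150))
    yy,xx=np.mgrid[:384,:512]
    for k,(u,v) in seeds[n].items():
        near=np.hypot(xx-u,yy-v)<(26 if k[0]=='p' else 20)
        if k[0]=='p':
            w=((V>190)&(S<25)&near).astype(np.uint8); 
            cs,_=cv2.findContours(w,cv2.RETR_EXTERNAL,cv2.CHAIN_APPROX_NONE); cc=max(cs,key=cv2.contourArea)[:,0]
            P=ray(n,cc,.006,c)[:,:2].astype(np.float32); (a,b),r,_=cv2.fitEllipse(P); print(k,"c %.4f %.4f"%(a,b),"ax",np.round(r,3))
        else:
            if k=="beaker": m=near&(np.hypot(xx-u,yy-v)<12)
            else: m=near&M[k]
            v_,u_=np.nonzero(m); D=d[v_,u_]; ok=D>0
            X=(c[0],); q=np.c_[u_,v_,np.ones(len(u_))][ok]@np.linalg.inv(c[0]).T*D[ok,None]; P=(q-c[2])@c[1]
            if k=="driver": print(k,P.min(0).round(3),P.max(0).round(3)); continue
            z1=np.percentile(P[:,2],98); t=P[P[:,2]>z1-.006]; 
            print(k,"ztop %.3f"%z1,"top %.4f %.4f"%tuple((t[:,:2].min(0)+t[:,:2].max(0))/2),"n",len(t))
E
python3 coarse.py
```

```text
scene 378.5639554751271
barb ztop 0.059 top 0.4598 -0.0953 n 19
socket ztop 0.058 top 0.4215 -0.3423 n 38
knob ztop 0.056 top 0.5693 -0.3278 n 52
clip ztop 0.057 top 0.6233 -0.1417 n 50
jar ztop 0.062 top 0.5156 -0.2376 n 122Traceback (most recent call last):
  File "coarse.py", line 13, in <module>
    cs,_=cv2.findContours(w,cv2.RETR_EXTERNAL,cv2.CHAIN_APPROX_NONE); cc=max(cs,key=cv2.contourArea)[:,0]
                                                                         ~~~^^^^^^^^^^^^^^^^^^^^^^^^
ValueError: max() iterable argument is empty
```

```bash
sed -i "s/w=((V>190)&(S<25)&near).astype(np.uint8);/w=(near\&(V>np.percentile(V[near],30)+12)).astype(np.uint8)/" coarse.py
python3 - <<'E'
from h import *
z=np.load("scene0.npz")["im"]; print(z[159,225:270].tolist()); z=np.load("side0.npz")["im"]; print(z[250,270:300].tolist())
E
python3 coarse.py
```

```text
[[119, 111, 108], [120, 110, 107], [123, 115, 113], [122, 113, 109], [119, 110, 108], [121, 111, 110], [122, 114, 111], [164, 151, 144], [161, 148, 141], [161, 146, 140], [160, 147, 140], [160, 148, 139], [35, 32, 28], [160, 147, 138], [163, 151, 142], [161, 149, 140], [164, 151, 144], [163, 149, 140], [162, 150, 140], [165, 151, 144], [163, 151, 144], [161, 148, 140], [163, 152, 144], [163, 151, 144], [163, 150, 142], [161, 148, 141], [162, 149, 140], [164, 151, 143], [161, 149, 141], [57, 52, 51], [124, 113, 107], [161, 149, 140], [159, 148, 139], [163, 149, 140], [163, 148, 141], [118, 110, 104], [120, 112, 109], [120, 111, 108], [123, 113, 110], [116, 106, 105], [122, 113, 109], [119, 110, 107], [121, 112, 110], [122, 111, 109], [119, 109, 107]]
[[144, 133, 129], [144, 133, 129], [145, 134, 130], [145, 135, 131], [144, 134, 131], [144, 134, 130], [144, 133, 130], [168, 155, 147], [188, 173, 163], [192, 177, 166], [193, 177, 166], [193, 177, 167], [193, 177, 166], [192, 177, 166], [128, 117, 110], [95, 87, 83], [170, 156, 147], [192, 177, 166], [192, 176, 166], [192, 177, 166], [1
[... 424 characters left out ...]
91 0.093]
p_socket c 0.5855 0.1120 ax [0.092 0.092]
p_knob c 0.4117 0.3525 ax [0.092 0.092]
p_clip c 0.5917 0.3144 ax [0.092 0.093]
beaker ztop 0.052 top 0.5240 0.2372 n 48
driver [ 0.426 -0.023  0.002] [0.514 0.004 0.019]
side 374.3792146207825
barb ztop 0.057 top 0.4604 -0.0863 n 16
socket ztop 0.055 top 0.4224 -0.3398 n 28
knob ztop 0.053 top 0.5697 -0.3240 n 28
clip ztop 0.054 top 0.6239 -0.1381 n 54
jar ztop 0.059 top 0.5166 -0.2356 n 100
p_barb c 0.4408 0.1091 ax [0.093 0.094]
p_socket c 0.5886 0.1116 ax [0.092 0.094]
p_knob c 0.4152 0.3510 ax [0.092 0.092]
p_clip c 0.5948 0.3133 ax [0.093 0.094]
beaker ztop 0.050 top 0.5254 0.2401 n 72
driver [ 0.428 -0.018  0.003] [0.515 0.01  0.019]
```

>>> {"fn": "servo_tool", "kwargs": {"steps": [{"tx": 0.026, "ty": 0.04}, {"tx": 0.026, "ty": 0.04}, {"tx": 0.026, "ty": 0.04}, {"tx": 0.026, "ty": 0.04, "tz": 0.01}, {"tx": 0.026, "ty": 0.04, "tz": 0.01}, {"tx": 0.026, "ty": 0.04, "tz": 0.01}, {"tx": 0.026, "ty": 0.04, "tz": 0.01}, {"tx": 0.026, "ty": 0.04}, {"tx": 0.026, "ty": 0.04}, {}]}}

```text
$.steps[0]: bad value
```

```bash
cat > shot.py <<'E'
import sys
from h import *
f=sys.argv[1]; s=manip.read_state(); c=cal("wrist"); im,d=eyes.read_camera("wrist"); save(f"pics/{f}.png",im)
np.savez(f+".npz",im=im,d=d,K=c[0],R=c[1],t=c[2]); print(s["t"],s["tool_pos"],s["ee_rot"],s["joint_pos"])
E
python3 shot.py w1
```

```text
0.15 [ 0.25447461 -0.62474203  0.23048872] [-3.08160287e+00 -6.03541376e-01  5.12671388e-04] [ 1.15511111  0.46930347 -0.04858422  1.53337663  0.02409423  1.14097725
 -0.08228798]
```

View pics/w1.png

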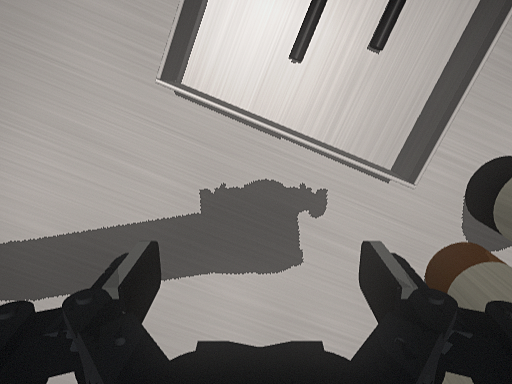

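The call was refused, so the view hasn't changed. The rows probably need every field.

>>> {"fn": "servo_tool", "kwargs": {"steps": [{"tx": 0.026, "ty": 0.04, "tz": 0.0, "wx": 0.0, "wy": 0.0, "wz": 0.0, "claw": 1.0}, {"tx": 0.026, "ty": 0.04, "tz": 0.0, "wx": 0.0, "wy": 0.0, "wz": 0.0, "claw": 1.0}, {"tx": 0.026, "ty": 0.04, "tz": 0.0, "wx": 0.0, "wy": 0.0, "wz": 0.0, "claw": 1.0}, {"tx": 0.026, "ty": 0.04, "tz": 0.01, "wx": 0.0, "wy": 0.0, "wz": 0.0, "claw": 1.0}, {"tx": 0.026, "ty": 0.04, "tz": 0.01, "wx": 0.0, "wy": 0.0, "wz": 0.0, "claw": 1.0}, {"tx": 0.026, "ty": 0.04, "tz": 0.01, "wx": 0.0, "wy": 0.0, "wz": 0.0, "claw": 1.0}, {"tx": 0.026, "ty": 0.04, "tz": 0.01, "wx": 0.0, "wy": 0.0, "wz": 0.0, "claw": 1.0}, {"tx": 0.026, "ty": 0.04, "tz": 0.0, "wx": 0.0, "wy": 0.0, "wz": 0.0, "claw": 1.0}, {"tx": 0.026, "ty": 0.04, "tz": 0.0, "wx": 0.0, "wy": 0.0, "wz": 0.0, "claw": 1.0}, {"tx": 0.0, "ty": 0.0, "tz": 0.0, "wx": 0.0, "wy": 0.0, "wz": 0.0, "claw": 1.0}], "newtons": 40}}

```text
t: 1.45
tool_pos: [0.491, -0.2604, 0.2714]
ee_rot: [-3.079, -0.616, -0.002]
contact_force: [-0.5, -1.2, -0.6]
opening: 1.001
finger_force: 0.0
```

```bash
python3 shot.py w2
```

```text
1.45 [ 0.49101718 -0.26044612  0.27141053] [-3.07894921e+00 -6.16492117e-01 -2.32943750e-03] [ 0.60922142  0.2527336  -0.23873536  1.75897409  0.06290489  1.13710612
 -0.82420733]
```

View pics/w2.png

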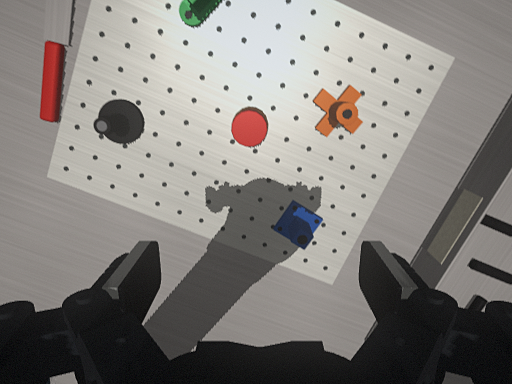

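W2 shows the barb (120,122), jar (250,127), knob (338,112) and socket (298,224). The clip is cut off at (200,8). Next I measure these and move over to the pads.

```bash
cat > meas.py <<'E'
import sys
from h import *
def load(f):
    z=np.load(f+".npz"); return z["im"],z["d"],(z["K"],z["R"],z["t"])
def mask(im,k):
    hsv=cv2.cvtColor(im,cv2.COLOR_RGB2HSV).astype(int); H,S,V=hsv[...,0],hsv[...,1],hsv[...,2]
    return dict(barb=(V<75)&(S<90),socket=(abs(H-112)<12)&(S>110),knob=(abs(H-10)<8)&(S>150),clip=(abs(H-65)<18)&(S>110))[k]
TOP=dict(barb=.058,socket=.055,knob=.053,clip=.053)
def part(f,k,near,dz=0.0,rad=.06):
    im,d,c=load(f); m=mask(im,k)&(d>0)
    v,u=np.nonzero(m); P=(np.c_[u,v,np.ones(len(u))]@np.linalg.inv(c[0]).T*d[v,u][:,None]-c[2])@c[1]
    ok=(np.hypot(P[:,0]-near[0],P[:,1]-near[1])<rad)&(P[:,2]<.075+dz)&(P[:,2]>.006+dz); u,v,P=u[ok],v[ok],P[ok]
    uv=np.c_[u,v]; zt=TOP[k]+dz; zs=np.percentile(P[:,2],97)
    t=ray("wrist",uv[P[:,2]>zs-.006],zt,c)[:,:2].astype(np.float32); b=ray("wrist",uv[P[:,2]<.017+dz],.011+dz,c)[:,:2].astype(np.float32)
    rt=cv2.minAreaRect(t); rb=cv2.minAreaRect(b)
    print(k,"zs %.3f"%zs,"n",len(t),len(b),"\n top c",np.round(rt[0],4),np.round(rt[1],4),"ang %.1f"%rt[2],"mean",t.mean(0).round(4))
    if len(b)>5:
        print(" base c",np.round(rb[0],4),np.round(rb[1],4),"ang %.1f"%rb[2],"circ",np.round(cv2.minEnclosingCircle(b)[0],4))
        if k=="knob":
            q=b-np.array(rb[0]); z=q[:,0]+1j*q[:,1]; w=z[abs(z)>.016]; print(" arms %.1f"%(np.degrees(np.angle((( w/abs(w))**4).sum()))/4))
if __name__=="__main__":
    for k,n in dict(barb=(.460,-.091),socket=(.422,-.341),knob=(.570,-.326)).items(): part("w2",k,n)
E
python3 meas.py
```

```text
barb zs 0.057 n 165 1086 
 top c [ 0.459  -0.0959] [0.0174 0.0188] ang 33.6 mean [ 0.4598 -0.0969]
 base c [ 0.4592 -0.0974] [0.0505 0.0488] ang 33.4 circ [ 0.459  -0.0958]
socket zs 0.055 n 127 608 
 top c [ 0.4209 -0.341 ] [0.0209 0.0185] ang 80.6 mean [ 0.4204 -0.3408]
 base c [ 0.4209 -0.3422] [0.0466 0.0459] ang 80.5 circ [ 0.4213 -0.3417]
knob zs 0.053 n 309 833 
 top c [ 0.5679 -0.3265] [0.022  0.0226] ang 69.5 mean [ 0.568  -0.3264]
 base c [ 0.5681 -0.3268] [0.0533 0.0532] ang 29.5 circ [ 0.5679 -0.3266]
 arms -15.5
```

>>> {"fn": "servo_tool", "kwargs": {"steps": [{"tx": 0.02, "ty": 0.05, "tz": 0.0, "wx": 0.0, "wy": 0.0, "wz": 0.0, "claw": 1.0}, {"tx": 0.02, "ty": 0.05, "tz": 0.0, "wx": 0.0, "wy": 0.0, "wz": 0.0, "claw": 1.0}, {"tx": 0.02, "ty": 0.05, "tz": 0.0, "wx": 0.0, "wy": 0.0, "wz": 0.0, "claw": 1.0}, {"tx": 0.0, "ty": 0.0, "tz": 0.0, "wx": 0.0, "wy": 0.0, "wz": 0.0, "claw": 1.0}]}}

```text
t: 2.0
tool_pos: [0.5496, -0.1113, 0.2714]
ee_rot: [-3.08, -0.614, -0.001]
contact_force: [0.3, -0.9, -1.2]
opening: 1.0
finger_force: 0.0
```

```bash
python3 shot.py w3; python3 -c "
from meas import *
part('w3','clip',(.6235,-.140))"
```

```text
2.0 [ 0.54959071 -0.11134213  0.27136073] [-3.07953553e+00 -6.13591666e-01 -1.33791221e-03] [ 0.38851009  0.26851056 -0.32301528  1.74430333  0.09081089  1.14320394
 -1.13884098]
clip zs 0.053 n 459 500 
 top c [ 0.6222 -0.1411] [0.0147 0.0326] ang 69.0 mean [ 0.6224 -0.1412]
 base c [ 0.6219 -0.1409] [0.026  0.0684] ang 66.2 circ [ 0.6217 -0.1414]
```

>>> {"fn": "servo_tool", "kwargs": {"steps": [{"tx": -0.02, "ty": 0.05, "tz": 0.01, "wx": 0.0, "wy": 0.0, "wz": 0.0, "claw": 1.0}, {"tx": -0.02, "ty": 0.05, "tz": 0.01, "wx": 0.0, "wy": 0.0, "wz": 0.0, "claw": 1.0}, {"tx": -0.02, "ty": 0.05, "tz": 0.01, "wx": 0.0, "wy": 0.0, "wz": 0.0, "claw": 1.0}, {"tx": 0.0, "ty": 0.05, "tz": 0.01, "wx": 0.0, "wy": 0.0, "wz": 0.0, "claw": 1.0}, {"tx": 0.0, "ty": 0.05, "tz": 0.01, "wx": 0.0, "wy": 0.0, "wz": 0.0, "claw": 1.0}, {"tx": 0.0, "ty": 0.05, "tz": 0.0, "wx": 0.0, "wy": 0.0, "wz": 0.0, "claw": 1.0}, {"tx": 0.0, "ty": 0.03, "tz": 0.0, "wx": 0.0, "wy": 0.0, "wz": 0.0, "claw": 1.0}, {"tx": 0.0, "ty": 0.0, "tz": 0.0, "wx": 0.0, "wy": 0.0, "wz": 0.0, "claw": 1.0}]}}

```text
t: 3.05
tool_pos: [0.489, 0.2148, 0.3211]
ee_rot: [3.083, 0.605, -0.001]
contact_force: [0.0, -0.4, -0.5]
opening: 1.001
finger_force: 0.0
```

```bash
python3 shot.py w4; python3 -c "
from h import *
a=cv2.imread('pics/w3.png');b=cv2.imread('pics/w4.png');cv2.imwrite('pics/w34.png',cv2.resize(np.hstack([a,b]),(800,300)))"
```

```text
3.05 [0.48895975 0.2148158  0.32108069] [ 3.08279331e+00  6.04812939e-01 -6.16315817e-04] [-0.02953499  0.21160337 -0.54719325  1.72028161  0.11558564  1.24230395
 -1.7875762 ]
```

View pics/w34.png

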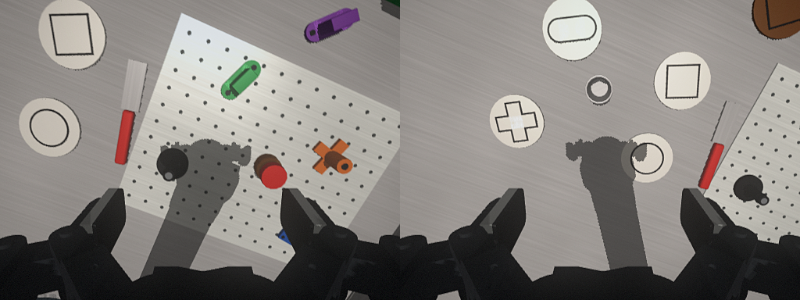

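W34 left (w3): the green clip is at (240,80) and the purple one at (330,25). W34 right (w4) has the pads: clip (572,28), socket (683,81), knob (517,121) and barb (648,158, half in shadow). The beaker is at (599,90).

```bash
cat > pads.py <<'E'
from meas import *
PC=dict(barb=(.439,.1093),socket=(.587,.1118),knob=(.4135,.3518),clip=(.5933,.3138))
if __name__=="__main__":
    im,d,c=load("w4"); g=im.max(2).astype(int); yy,xx=np.mgrid[:384,:512]
    W=ray("wrist",np.c_[xx.ravel(),yy.ravel()],.006,c)[:,:2].reshape(384,512,2)
    for k,p in PC.items():
        r=np.hypot(*(W-np.array(p)).transpose(2,0,1)); 
        loc=cv2.morphologyEx(im.max(2),cv2.MORPH_CLOSE,np.ones((9,9),np.uint8)).astype(int)
        m=(r<.043)&(g<.6*loc); q=W[m].astype(np.float32); R=cv2.minAreaRect(q)
        print(k,len(q),"rect",np.round(R[0],4),np.round(R[1],4),"ang %.1f"%R[2],"circ",np.round(cv2.minEnclosingCircle(q)[0],4))
        z=(q-np.array(R[0])); 
        if k=="clip": w,V=np.linalg.eigh(np.cov(z.T)); print(" pca %.1f"%np.degrees(np.arctan2(V[1,1],V[0,1])))
        if k=="knob": 
            zz=z[:,0]+1j*z[:,1]; w=zz[abs(zz)>.02]; print(" arms %.1f"%(np.degrees(np.angle(((w/abs(w))**4).sum()))/4))
    im,d,c=load("w3"); m=mask(im,"clip"); v,u=np.nonzero(m); q=ray("wrist",np.c_[u,v],.011,c)[:,:2]; q=q[np.hypot(q[:,0]-.622,q[:,1]+.141)<.06]
    w,V=np.linalg.eigh(np.cov(q.T)); print("clip part pca(with stem) %.1f"%np.degrees(np.arctan2(V[1,1],V[0,1])))
E
python3 pads.py
```

```text
barb 247 rect [0.4392 0.1071] [0.0684 0.0603] ang 23.9 circ [0.4378 0.115 ]
socket 333 rect [0.586  0.1095] [0.056  0.0559] ang 23.7 circ [0.5866 0.1097]
knob 395 rect [0.4138 0.3487] [0.0689 0.0684] ang 74.9 circ [0.4136 0.3486]
 arms 29.4
clip 332 rect [0.5926 0.3108] [0.0379 0.0788] ang 29.0 circ [0.5924 0.3107]
 pca 118.5
clip part pca(with stem) 154.9
```

>>> {"fn": "servo_tool", "kwargs": {"steps": [{"tx": -0.007, "ty": -0.055, "tz": -0.015, "wx": 0, "wy": 0, "wz": -0.055, "claw": 1}, {"tx": -0.007, "ty": -0.055, "tz": -0.015, "wx": 0, "wy": 0, "wz": -0.055, "claw": 1}, {"tx": -0.007, "ty": -0.055, "tz": -0.015, "wx": 0, "wy": 0, "wz": -0.055, "claw": 1}, {"tx": -0.007, "ty": -0.055, "tz": -0.015, "wx": 0, "wy": 0, "wz": -0.055, "claw": 1}, {"tx": -0.007, "ty": -0.055, "tz": -0.015, "wx": 0, "wy": 0, "wz": -0.055, "claw": 1}, {"tx": -0.007, "ty": -0.055, "tz": -0.015, "wx": 0, "wy": 0, "wz": -0.055, "claw": 1}, {"tx": -0.007, "ty": -0.055, "tz": -0.015, "wx": 0, "wy": 0, "wz": -0.055, "claw": 1}, {"tx": -0.007, "ty": -0.055, "tz": -0.015, "wx": 0, "wy": 0, "wz": -0.055, "claw": 1}, {"tx": -0.007, "ty": -0.055, "tz": -0.015, "wx": 0, "wy": 0, "wz": -0.055, "claw": 1}, {"tx": -0.007, "ty": -0.055, "tz": -0.015, "wx": 0, "wy": 0, "wz": -0.055, "claw": 1}]}}

```text
t: 4.35
tool_pos: [0.4157, -0.3396, 0.1711]
ee_rot: [3.129, -0.267, -0.001]
contact_force: [0.8, -0.2, -0.5]
opening: 1.004
finger_force: 0.0
```

>>> {"fn": "servo_tool", "kwargs": {"steps": [{"tx": 0, "ty": 0, "tz": -0.03, "wx": 0, "wy": 0, "wz": 0, "claw": 1}, {"tx": 0, "ty": 0, "tz": 0, "wx": 0, "wy": 0, "wz": 0, "claw": 1}, {"tx": 0, "ty": 0, "tz": 0, "wx": 0, "wy": 0, "wz": 0, "claw": 1}]}}

```text
t: 4.72
tool_pos: [0.4182, -0.3359, 0.1422]
ee_rot: [3.13, -0.258, 0.001]
contact_force: [1.2, -0.8, 1.5]
opening: 1.0
finger_force: 0.0
```

```bash
cat >> h.py <<'E'
def tx():
    s=manip.read_state(); R=cv2.Rodrigues(s["ee_rot"])[0]; return s["t"],s["tool_pos"].round(4),"yaw %.1f"%np.degrees(np.arctan2(R[1,0],R[0,0])),"z",R[:,2].round(3)
E
python3 shot.py w5; python3 -c "
from meas import *
print(tx())
part('w5','socket',(.421,-.341))"
```

```text
4.725 [ 0.41823268 -0.33589112  0.14224425] [ 3.13016007e+00 -2.57760761e-01  1.05439547e-03] [ 0.66753406  0.34626008 -0.08625224  1.9532635   0.03972678  0.84265556
 -1.17515866]
(4.775, array([ 0.4189, -0.3357,  0.1427]), 'yaw -9.4', 'z', array([ 0.002, -0.001, -1.   ]))
socket zs 0.055 n 536 1677 
 top c [ 0.4214 -0.3427] [0.0198 0.0199] ang 80.6 mean [ 0.4218 -0.3427]
 base c [ 0.4209 -0.3428] [0.0454 0.0445] ang 80.6 circ [ 0.4207 -0.3427]
```

>>> {"fn": "servo_tool", "kwargs": {"steps": [{"tx": 0.002, "ty": -0.007, "tz": -0.025, "wx": 0, "wy": 0, "wz": 0, "claw": 1}, {"tx": 0, "ty": 0, "tz": -0.05, "wx": 0, "wy": 0, "wz": 0, "claw": 0.8}, {"tx": 0, "ty": 0, "tz": -0.035, "wx": 0, "wy": 0, "wz": 0, "claw": 0.7}, {"tx": 0, "ty": 0, "tz": -0.015, "wx": 0, "wy": 0, "wz": 0, "claw": 0.6}, {"tx": 0, "ty": 0, "tz": 0, "wx": 0, "wy": 0, "wz": 0, "claw": 0.4}, {"tx": 0, "ty": 0, "tz": 0, "wx": 0, "wy": 0, "wz": 0, "claw": 0.2}, {"tx": 0, "ty": 0, "tz": 0, "wx": 0, "wy": 0, "wz": 0, "claw": 0}, {"tx": 0, "ty": 0, "tz": 0, "wx": 0, "wy": 0, "wz": 0, "claw": 0}, {"tx": 0, "ty": 0, "tz": 0, "wx": 0, "wy": 0, "wz": 0, "claw": 0}], "newtons": 40}}

```text
t: 5.9
tool_pos: [0.4218, -0.3429, 0.018]
ee_rot: [3.129, -0.256, 0.004]
contact_force: [-0.7, 0.3, 6.5]
opening: 0.229
finger_force: 40.1
```

>>> {"fn": "servo_tool", "kwargs": {"steps": [{"tx": 0, "ty": 0, "tz": 0.03, "wx": 0, "wy": 0, "wz": 0, "claw": 0}, {"tx": 0, "ty": 0, "tz": 0.05, "wx": 0, "wy": 0, "wz": 0, "claw": 0}, {"tx": 0.009, "ty": 0.0515, "tz": 0.015, "wx": 0, "wy": 0, "wz": 0.0724, "claw": 0}, {"tx": 0.009, "ty": 0.0515, "tz": 0.015, "wx": 0, "wy": 0, "wz": 0.0724, "claw": 0}, {"tx": 0.009, "ty": 0.0515, "tz": 0.015, "wx": 0, "wy": 0, "wz": 0.0724, "claw": 0}, {"tx": 0.009, "ty": 0.0515, "tz": 0.015, "wx": 0, "wy": 0, "wz": 0.0724, "claw": 0}, {"tx": 0.009, "ty": 0.0515, "tz": 0.015, "wx": 0, "wy": 0, "wz": 0.0724, "claw": 0}, {"tx": 0.009, "ty": 0.0515, "tz": 0.015, "wx": 0, "wy": 0, "wz": 0.0724, "claw": 0}, {"tx": 0.009, "ty": 0.0515, "tz": 0.01, "wx": 0, "wy": 0, "wz": 0.0724, "claw": 0}, {"tx": 0.009, "ty": 0.0515, "tz": 0.0, "wx": 0, "wy": 0, "wz": 0.0724, "claw": 0}]}}

```text
t: 7.15
tool_pos: [0.4932, 0.0714, 0.1977]
ee_rot: [3.072, 0.652, 0.004]
contact_force: [1.1, -0.3, -1.1]
opening: 0.228
finger_force: 39.4
```

>>> {"fn": "servo_tool", "kwargs": {"steps": [{"tx": 0, "ty": 0, "tz": 0, "wx": 0, "wy": 0, "wz": 0, "claw": 0}, {"tx": 0, "ty": 0, "tz": 0, "wx": 0, "wy": 0, "wz": 0, "claw": 0}, {"tx": 0, "ty": 0, "tz": 0, "wx": 0, "wy": 0, "wz": 0, "claw": 0}]}}

```text
t: 7.52
tool_pos: [0.4924, 0.0681, 0.1962]
ee_rot: [3.074, 0.644, -0.001]
contact_force: [-0.5, 0.3, -0.9]
opening: 0.234
finger_force: 39.4
```

```bash
python3 shot.py w6
cat > pad1.py <<'E'
from meas import *
from pads import PC
def pad(f,k):
    im,d,c=load(f); g=im.max(2); yy,xx=np.mgrid[:384,:512]; p=PC[k]
    W=ray("wrist",np.c_[xx.ravel(),yy.ravel()],.006,c)[:,:2].reshape(384,512,2)
    r=np.hypot(*(W-np.array(p)).transpose(2,0,1)); loc=cv2.morphologyEx(g,cv2.MORPH_CLOSE,np.ones((13,13),np.uint8))
    q=W[(r<.044)&(g<.6*loc)].astype(np.float32); R=cv2.minAreaRect(q); C=np.array(R[0])
    print("pad",k,len(q),"rect",C.round(4),np.round(R[1],4),"ang %.1f"%R[2],"ell",np.round(cv2.fitEllipse(q)[0],4))
    if k=="knob":
        z=(q-C)@[1,1j]; w=z[abs(z)>.02]; print(" arms %.1f"%(np.degrees(np.angle(((w/abs(w))**4).sum()))/4))
E
python3 -c "
from pad1 import *
print(tx()); pad('w6','socket'); pad('w6','barb')"
```

```text
7.525 [0.49244042 0.06806246 0.19617276] [ 3.07399294e+00  6.43991982e-01 -9.78459101e-04] [ 0.1201637   0.24496171 -0.40065996  1.96906892  0.11754683  0.95023943
 -1.49612765]
(7.575, array([0.4925, 0.0682, 0.1962]), 'yaw 23.7', 'z', array([-0.   , -0.001, -1.   ]))
pad socket 673 rect [0.5856 0.1096] [0.0558 0.056 ] ang 23.6 ell [0.5864 0.1101]
pad barb 669 rect [0.439 0.105] [0.0615 0.0668] ang 7.2 ell [0.4393 0.1076]
```

View pics/w6.png

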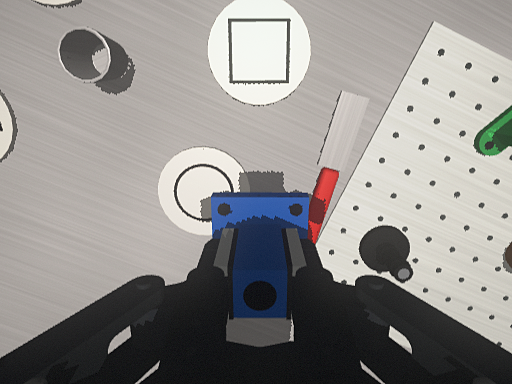

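W6 shows the blue part held upright at (260,250). The square pad is at (258,50), the round pad at (203,190) and the beaker at (90,55).

>>> {"fn": "servo_tool", "kwargs": {"steps": [{"tx": 0.031, "ty": 0.014, "tz": -0.02, "wx": 0, "wy": 0, "wz": 0, "claw": 0}, {"tx": 0.031, "ty": 0.014, "tz": -0.02, "wx": 0, "wy": 0, "wz": 0, "claw": 0}, {"tx": 0.0315, "ty": 0.0135, "tz": -0.02, "wx": 0, "wy": 0, "wz": 0, "claw": 0}, {"tx": 0, "ty": 0, "tz": -0.04, "wx": 0, "wy": 0, "wz": 0, "claw": 0}, {"tx": 0, "ty": 0, "tz": -0.03, "wx": 0, "wy": 0, "wz": 0, "claw": 0}, {"tx": 0, "ty": 0, "tz": -0.025, "wx": 0, "wy": 0, "wz": 0, "claw": 0}, {"tx": 0, "ty": 0, "tz": -0.015, "wx": 0, "wy": 0, "wz": 0, "claw": 0}, {"tx": 0, "ty": 0, "tz": 0, "wx": 0, "wy": 0, "wz": 0, "claw": 0}, {"tx": 0, "ty": 0, "tz": 0, "wx": 0, "wy": 0, "wz": 0, "claw": 0}]}}

```text
t: 8.7
tool_pos: [0.587, 0.1113, 0.0273]
ee_rot: [3.074, 0.648, 0.003]
contact_force: [-0.6, -0.0, -0.9]
opening: 0.229
finger_force: 39.4
```

```bash
python3 -c "
from h import *
print(tx(),manip.read_state()['contact_force'])"
```

```text
(8.7, array([0.587 , 0.1113, 0.0273]), 'yaw 23.8', 'z', array([ 0.002,  0.   , -1.   ])) [-0.62011092 -0.01237609 -0.94053334]
```

>>> {"fn": "servo_tool", "kwargs": {"steps": [{"tx": -0.0005, "ty": -0.001, "tz": -0.003, "wx": 0, "wy": 0, "wz": 0, "claw": 0}, {"tx": 0, "ty": 0, "tz": -0.003, "wx": 0, "wy": 0, "wz": 0, "claw": 0}, {"tx": 0, "ty": 0, "tz": 0, "wx": 0, "wy": 0, "wz": 0, "claw": 0}]}}

```text
t: 9.07
tool_pos: [0.5861, 0.1102, 0.021]
ee_rot: [3.074, 0.648, 0.001]
contact_force: [-1.4, -0.6, 3.3]
opening: 0.235
finger_force: 39.8
```

>>> {"fn": "servo_tool", "kwargs": {"steps": [{"tx": 0, "ty": 0, "tz": 0, "wx": 0, "wy": 0, "wz": 0, "claw": 0.3}, {"tx": 0, "ty": 0, "tz": 0, "wx": 0, "wy": 0, "wz": 0, "claw": 0.6}, {"tx": 0, "ty": 0, "tz": 0, "wx": 0, "wy": 0, "wz": 0, "claw": 0.7}, {"tx": 0, "ty": 0, "tz": 0.03, "wx": 0, "wy": 0, "wz": 0, "claw": 0.8}, {"tx": 0, "ty": 0, "tz": 0.055, "wx": 0, "wy": 0, "wz": 0, "claw": 1}, {"tx": 0, "ty": 0, "tz": 0.055, "wx": 0, "wy": 0, "wz": 0, "claw": 1}, {"tx": 0, "ty": -0.03, "tz": 0.03, "wx": 0, "wy": 0, "wz": 0, "claw": 1}, {"tx": 0, "ty": 0, "tz": 0, "wx": 0, "wy": 0, "wz": 0, "claw": 1}, {"tx": 0, "ty": 0, "tz": 0, "wx": 0, "wy": 0, "wz": 0, "claw": 1}]}}

```text
t: 10.2
tool_pos: [0.5849, 0.0807, 0.1895]
ee_rot: [-3.073, -0.649, 0.002]
contact_force: [-0.4, 0.6, -0.1]
opening: 0.995
finger_force: 0.0
```

```bash
python3 shot.py w7; python3 -c "
from pad1 import *
print(tx());part('w7','socket',(.586,.11),.003)
im,d,c=load('w7')
K,R,t=c; p=K@(R@np.array([.586,.11,.006])+t); u,v=(p[:2]/p[2]).astype(int); print(u,v)
save('pics/w7c.png',cv2.resize(im[max(v-90,0):v+90,u-90:u+90],None,fx=3,fy=3))"
```

```text
10.2 [0.58493078 0.08066906 0.18948665] [-3.07335852e+00 -6.48775507e-01  2.21165596e-03] [ 0.08854091  0.40108406 -0.38774207  1.76928954  0.17489355  1.00655833
 -1.52024104]
(10.25, array([0.5847, 0.0811, 0.189 ]), 'yaw 23.9', 'z', array([-0.002,  0.   , -1.   ]))
socket zs 0.058 n 415 1345 
 top c [0.5848 0.1099] [0.0203 0.0192] ang 22.9 mean [0.5853 0.1099]
 base c [0.5844 0.11  ] [0.0463 0.0449] ang 23.6 circ [0.5847 0.1095]
232 149
```

View pics/w7c.png

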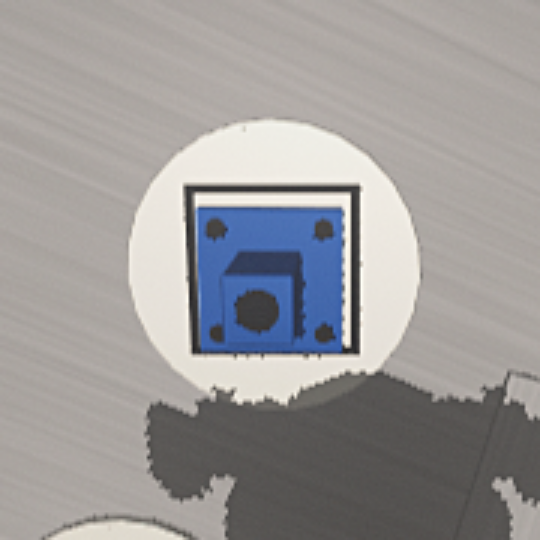

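```bash
python3 -c "
from pad1 import *
im,d,c=load('w7')
q=np.array([(186,187),(358,187),(194,353),(358,353)])/3+[142,59]
W=ray('wrist',q,.006,c)[:,:2]; print(W.round(4),W.mean(0),np.linalg.norm(W[0]-W[1]))
b=np.array([(197,208),(343,209),(200,352),(343,352)])/3+[142,59]
B=ray('wrist',b,.014,c)[:,:2];print(B.round(4),B.mean(0),np.linalg.norm(B[0]-B[1]))"
```

```text
[[0.6    0.1454]
 [0.6221 0.0954]
 [0.5503 0.1232]
 [0.5723 0.0734]] [0.58616944 0.10936609] 0.054598546833541005
[[0.5966 0.139 ]
 [0.6147 0.0973]
 [0.5538 0.1212]
 [0.5726 0.0788]] [0.58440708 0.10910624] 0.045465083840214505
```

The socket sits about 1.8 mm off centre with its yaw within 0.3°, which is good. The close crop showed the white square pad I chose. Next is the clip.

>>> {"fn": "servo_tool", "kwargs": {"steps": [{"tx": 0.0035, "ty": -0.022, "tz": 0, "wx": 0, "wy": 0, "wz": 0.177, "claw": 1}, {"tx": 0.0035, "ty": -0.022, "tz": 0, "wx": 0, "wy": 0, "wz": 0.177, "claw": 1}, {"tx": 0.0035, "ty": -0.022, "tz": 0, "wx": 0, "wy": 0, "wz": 0.177, "claw": 1}, {"tx": 0.0035, "ty": -0.022, "tz": 0, "wx": 0, "wy": 0, "wz": 0.177, "claw": 1}, {"tx": 0.0035, "ty": -0.022, "tz": 0, "wx": 0, "wy": 0, "wz": 0.177, "claw": 1}, {"tx": 0.0035, "ty": -0.022, "tz": 0, "wx": 0, "wy": 0, "wz": 0.177, "claw": 1}, {"tx": 0.0035, "ty": -0.022, "tz": 0, "wx": 0, "wy": 0, "wz": 0.177, "claw": 1}, {"tx": 0.0035, "ty": -0.022, "tz": 0, "wx": 0, "wy": 0, "wz": 0.177, "claw": 1}, {"tx": 0.0035, "ty": -0.022, "tz": 0, "wx": 0, "wy": 0, "wz": 0.177, "claw": 1}, {"tx": 0.0035, "ty": -0.022, "tz": 0, "wx": 0, "wy": 0, "wz": 0.177, "claw": 1}]}}

```text
t: 11.5
tool_pos: [0.6203, -0.1388, 0.1886]
ee_rot: [-1.432, -2.793, -0.001]
contact_force: [0.4, 0.9, 0.4]
opening: 0.995
finger_force: 0.0
```

>>> {"fn": "servo_tool", "kwargs": {"steps": [{"tx": 0, "ty": 0, "tz": -0.01, "wx": 0, "wy": 0, "wz": 0.178, "claw": 1}, {"tx": 0, "ty": 0, "tz": -0.01, "wx": 0, "wy": 0, "wz": 0.178, "claw": 1}, {"tx": 0, "ty": 0, "tz": 0, "wx": 0, "wy": 0, "wz": 0.178, "claw": 1}, {"tx": 0, "ty": 0, "tz": 0, "wx": 0, "wy": 0, "wz": 0, "claw": 1}, {"tx": 0, "ty": 0, "tz": 0, "wx": 0, "wy": 0, "wz": 0, "claw": 1}, {"tx": 0, "ty": 0, "tz": 0, "wx": 0, "wy": 0, "wz": 0, "claw": 1}]}}

```text
t: 12.25
tool_pos: [0.6207, -0.1393, 0.1702]
ee_rot: [-0.659, -3.072, -0.0]
contact_force: [0.2, -0.7, -0.3]
opening: 1.0
finger_force: 0.0
```

```bash
python3 shot.py w8; python3 -c "
from meas import *
print(tx()); part('w8','clip',(.622,-.141))"
```

```text
12.25 [ 0.6207022  -0.13930285  0.17023998] [-6.58668916e-01 -3.07158728e+00 -1.80080249e-05] [ 0.72078387  0.59948998 -0.82684475  1.66172664  0.48504533  1.09803477
  0.90229984]
(12.3, array([ 0.6207, -0.1394,  0.1704]), 'yaw 155.8', 'z', array([ 0., -0., -1.]))
clip zs 0.053 n 579 356 
 top c [ 0.6252 -0.1422] [0.0155 0.0263] ang 68.2 mean [ 0.6257 -0.1423]
 base c [ 0.6217 -0.1411] [0.0267 0.0679] ang 66.4 circ [ 0.6214 -0.1418]
```

View pics/w8.png

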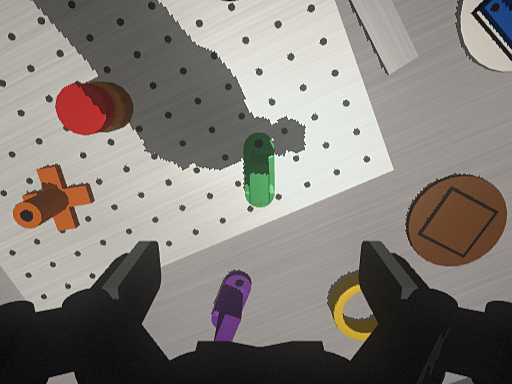

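W8 shows the green clip at (260,170), upright and in line with the tool. The purple look-alike at (232,305) and the brown disc at (457,220) are left alone.

>>> {"fn": "servo_tool", "kwargs": {"steps": [{"tx": 0.001, "ty": -0.002, "tz": -0.05, "wx": 0, "wy": 0, "wz": 0, "claw": 1}, {"tx": 0, "ty": 0, "tz": -0.05, "wx": 0, "wy": 0, "wz": 0, "claw": 0.8}, {"tx": 0, "ty": 0, "tz": -0.035, "wx": 0, "wy": 0, "wz": 0, "claw": 0.7}, {"tx": 0, "ty": 0, "tz": -0.017, "wx": 0, "wy": 0, "wz": 0, "claw": 0.6}, {"tx": 0, "ty": 0, "tz": 0, "wx": 0, "wy": 0, "wz": 0, "claw": 0.4}, {"tx": 0, "ty": 0, "tz": 0, "wx": 0, "wy": 0, "wz": 0, "claw": 0.2}, {"tx": 0, "ty": 0, "tz": 0, "wx": 0, "wy": 0, "wz": 0, "claw": 0}, {"tx": 0, "ty": 0, "tz": 0, "wx": 0, "wy": 0, "wz": 0, "claw": 0}, {"tx": 0, "ty": 0, "tz": 0, "wx": 0, "wy": 0, "wz": 0, "claw": 0}], "newtons": 40}}

```text
t: 13.42
tool_pos: [0.623, -0.1416, 0.0202]
ee_rot: [0.657, 3.069, 0.0]
contact_force: [-1.0, -0.2, 6.4]
opening: 0.185
finger_force: 41.2
```

>>> {"fn": "servo_tool", "kwargs": {"steps": [{"tx": 0, "ty": 0, "tz": 0.03, "wx": 0, "wy": 0, "wz": 0, "claw": 0}, {"tx": 0, "ty": 0, "tz": 0.05, "wx": 0, "wy": 0, "wz": 0, "claw": 0}, {"tx": 0.0025, "ty": 0.0455, "tz": 0.02, "wx": 0, "wy": 0, "wz": -0.081, "claw": 0}, {"tx": 0.0025, "ty": 0.0455, "tz": 0.02, "wx": 0, "wy": 0, "wz": -0.081, "claw": 0}, {"tx": 0.0025, "ty": 0.0455, "tz": 0.02, "wx": 0, "wy": 0, "wz": -0.081, "claw": 0}, {"tx": 0.0025, "ty": 0.0455, "tz": 0.02, "wx": 0, "wy": 0, "wz": -0.081, "claw": 0}, {"tx": 0.0025, "ty": 0.0455, "tz": 0.01, "wx": 0, "wy": 0, "wz": -0.081, "claw": 0}, {"tx": 0.0025, "ty": 0.0455, "tz": 0.01, "wx": 0, "wy": 0, "wz": -0.081, "claw": 0}, {"tx": 0.0025, "ty": 0.0455, "tz": 0, "wx": 0, "wy": 0, "wz": -0.081, "claw": 0}, {"tx": 0.0025, "ty": 0.0455, "tz": 0.0, "wx": 0, "wy": 0, "wz": -0.081, "claw": 0}]}}

```text
t: 14.68
tool_pos: [0.6416, 0.2235, 0.1987]
ee_rot: [1.605, 2.7, -0.0]
contact_force: [1.2, -0.4, 0.2]
opening: 0.18
finger_force: 40.3
```

>>> {"fn": "servo_tool", "kwargs": {"steps": [{"tx": 0, "ty": 0, "tz": 0, "wx": 0, "wy": 0, "wz": 0, "claw": 0}, {"tx": 0, "ty": 0, "tz": 0, "wx": 0, "wy": 0, "wz": 0, "claw": 0}, {"tx": 0, "ty": 0, "tz": 0, "wx": 0, "wy": 0, "wz": 0, "claw": 0}]}}

```text
t: 15.05
tool_pos: [0.6421, 0.2201, 0.1981]
ee_rot: [1.604, 2.7, -0.002]
contact_force: [0.6, 0.3, -0.7]
opening: 0.178
finger_force: 40.3
```

```bash
python3 shot.py w9
python3 -c "
from pad1 import *
print(tx()); pad('w9','clip')"
```

```text
15.05 [0.64212415 0.22013704 0.19807888] [ 1.60423404e+00  2.70048859e+00 -1.91335995e-03] [ 0.05721843  0.59563758 -0.68608133  1.53049532  0.39930671  1.15983301
 -0.20702244]
(15.1, array([0.6422, 0.2203, 0.1982]), 'yaw 118.6', 'z', array([-0.   , -0.001, -1.   ]))
pad clip 671 rect [0.5925 0.3115] [0.0384 0.0784] ang 29.0 ell [0.5927 0.3118]
```

View pics/w9.png

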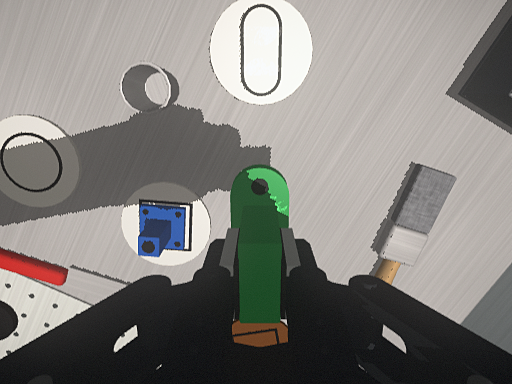

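W9 shows the clip held at (260,240). Its oblong pad is at (261,50) in line with it, the beaker is at (150,87), and the socket stands on its pad at (165,225).

```bash
python3 -c "
from h import *
z=np.load('w9.npz'); c=(z['K'],z['R'],z['t'])
p=ray('wrist',[(260,166),(232,205),(288,205)],.190,c)[:,:2]-[.6422,.2203]; a=np.radians(118.6)
print(p@np.array([[np.cos(a),-np.sin(a)],[np.sin(a),np.cos(a)]]))"
```

```text
[[ 0.03665951  0.00018882]
 [ 0.01789405  0.01335921]
 [ 0.01789553 -0.01297074]]
```

>>> {"fn": "servo_tool", "kwargs": {"steps": [{"tx": -0.016, "ty": 0.03, "tz": -0.02, "wx": 0, "wy": 0, "wz": 0.007, "claw": 0}, {"tx": -0.016, "ty": 0.03, "tz": -0.02, "wx": 0, "wy": 0, "wz": 0, "claw": 0}, {"tx": -0.017, "ty": 0.0305, "tz": -0.02, "wx": 0, "wy": 0, "wz": 0, "claw": 0}, {"tx": 0, "ty": 0, "tz": -0.04, "wx": 0, "wy": 0, "wz": 0, "claw": 0}, {"tx": 0, "ty": 0, "tz": -0.03, "wx": 0, "wy": 0, "wz": 0, "claw": 0}, {"tx": 0, "ty": 0, "tz": -0.025, "wx": 0, "wy": 0, "wz": 0, "claw": 0}, {"tx": 0, "ty": 0, "tz": -0.014, "wx": 0, "wy": 0, "wz": 0, "claw": 0}, {"tx": 0, "ty": 0, "tz": 0, "wx": 0, "wy": 0, "wz": 0, "claw": 0}, {"tx": 0, "ty": 0, "tz": 0, "wx": 0, "wy": 0, "wz": 0, "claw": 0}]}}

```text
t: 16.23
tool_pos: [0.5935, 0.3132, 0.0305]
ee_rot: [1.592, 2.707, 0.003]
contact_force: [-0.0, 0.2, -0.5]
opening: 0.18
finger_force: 40.3
```

>>> {"fn": "servo_tool", "kwargs": {"steps": [{"tx": 0, "ty": 0, "tz": -0.003, "wx": 0, "wy": 0, "wz": 0, "claw": 0}, {"tx": 0, "ty": 0, "tz": -0.002, "wx": 0, "wy": 0, "wz": 0, "claw": 0}, {"tx": 0, "ty": 0, "tz": 0, "wx": 0, "wy": 0, "wz": 0, "claw": 0}]}}

```text
t: 16.6
tool_pos: [0.5927, 0.3128, 0.0243]
ee_rot: [1.592, 2.708, -0.0]
contact_force: [0.0, 0.5, -0.0]
opening: 0.184
finger_force: 40.3
```

>>> {"fn": "servo_tool", "kwargs": {"steps": [{"tx": 0.0005, "ty": -0.0015, "tz": -0.001, "wx": 0, "wy": 0, "wz": 0, "claw": 0}, {"tx": 0, "ty": 0, "tz": -0.001, "wx": 0, "wy": 0, "wz": 0, "claw": 0}, {"tx": 0, "ty": 0, "tz": 0, "wx": 0, "wy": 0, "wz": 0, "claw": 0}]}}

```text
t: 16.98
tool_pos: [0.5933, 0.3114, 0.0232]
ee_rot: [1.591, 2.708, 0.0]
contact_force: [-1.7, -0.7, 5.0]
opening: 0.182
finger_force: 41.1
```

Contact. I release, rise and check.

>>> {"fn": "servo_tool", "kwargs": {"steps": [{"tx": 0, "ty": 0, "tz": 0, "wx": 0, "wy": 0, "wz": 0, "claw": 0.3}, {"tx": 0, "ty": 0, "tz": 0, "wx": 0, "wy": 0, "wz": 0, "claw": 0.6}, {"tx": 0, "ty": 0, "tz": 0, "wx": 0, "wy": 0, "wz": 0, "claw": 0.7}, {"tx": 0, "ty": 0, "tz": 0.03, "wx": 0, "wy": 0, "wz": 0, "claw": 0.7}, {"tx": 0, "ty": 0, "tz": 0.055, "wx": 0, "wy": 0, "wz": 0, "claw": 1}, {"tx": 0, "ty": 0, "tz": 0.055, "wx": 0, "wy": 0, "wz": 0, "claw": 1}, {"tx": 0, "ty": -0.02, "tz": 0.03, "wx": 0, "wy": 0, "wz": 0, "claw": 1}, {"tx": 0, "ty": 0, "tz": 0, "wx": 0, "wy": 0, "wz": 0, "claw": 1}, {"tx": 0, "ty": 0, "tz": 0, "wx": 0, "wy": 0, "wz": 0, "claw": 1}]}}

```text
t: 18.1
tool_pos: [0.5926, 0.2911, 0.1912]
ee_rot: [-1.591, -2.708, 0.002]
contact_force: [-1.3, 0.5, -1.1]
opening: 1.001
finger_force: 0.0
```

```bash
python3 shot.py w10; python3 -c "
from pad1 import *
print(tx());part('w10','clip',(.5926,.3116),.003)
im,d,c=load('w10')
m=mask(im,'clip'); im2=im.copy(); im2[cv2.dilate(m.astype(np.uint8),np.ones((3,3)))>0]=200
K,R,t=c; p=K@(R@np.array([.5926,.3116,.006])+t); u,v=(p[:2]/p[2]).astype(int); print(u,v)
np.savez('w10b.npz',im=im2,d=d,K=K,R=R,t=t); pad('w10b','clip')
save('pics/w10c.png',cv2.resize(im[max(v-90,0):v+90,u-90:u+90],None,fx=3,fy=3))"
```

```text
18.1 [0.5925948  0.2911253  0.19121219] [-1.59113707e+00 -2.70772945e+00  1.95611239e-03] [-0.04701934  0.57690286 -0.70230789  1.5841434   0.39957785  1.13047532
 -0.33435446]
(18.15, array([0.5923, 0.2913, 0.1907]), 'yaw 119.2', 'z', array([-0.002, -0.001, -1.   ]))
clip zs 0.056 n 501 506 
 top c [0.5926 0.3119] [0.0157 0.0338] ang 29.3 mean [0.5893 0.3171]
 base c [0.5923 0.3124] [0.0265 0.068 ] ang 29.0 circ [0.5914 0.3118]
270 145
pad clip 1074 rect [0.5875 0.3085] [0.0497 0.0784] ang 29.1 ell [0.5921 0.3126]
```

View pics/w10c.png

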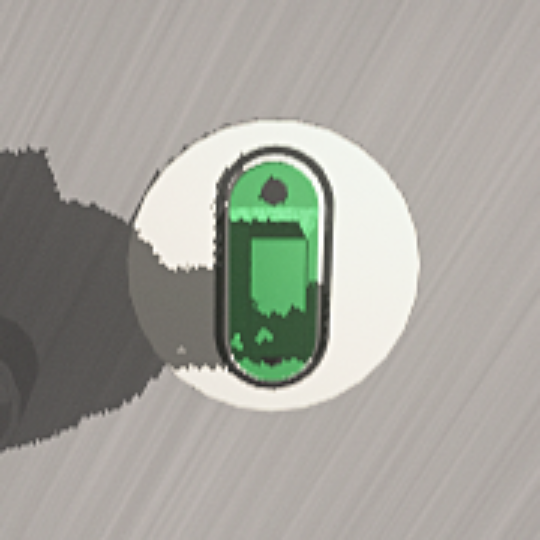

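W10c shows the clip centred in its outline within about 1 mm. Next is the knob.

>>> {"fn": "servo_tool", "kwargs": {"steps": [{"tx": -0.0025, "ty": -0.06, "tz": 0, "wx": 0, "wy": 0, "wz": 0, "claw": 1}, {"tx": -0.0025, "ty": -0.06, "tz": 0, "wx": 0, "wy": 0, "wz": 0, "claw": 1}, {"tx": -0.0025, "ty": -0.06, "tz": 0, "wx": 0, "wy": 0, "wz": 0, "claw": 1}, {"tx": -0.0025, "ty": -0.06, "tz": 0, "wx": 0, "wy": 0, "wz": 0, "claw": 1}, {"tx": -0.0025, "ty": -0.06, "tz": 0, "wx": 0, "wy": 0, "wz": 0, "claw": 1}, {"tx": -0.0025, "ty": -0.06, "tz": 0, "wx": 0, "wy": 0, "wz": 0, "claw": 1}, {"tx": -0.0025, "ty": -0.06, "tz": 0, "wx": 0, "wy": 0, "wz": 0, "claw": 1}, {"tx": -0.0025, "ty": -0.06, "tz": 0, "wx": 0, "wy": 0, "wz": 0, "claw": 1}, {"tx": -0.0025, "ty": -0.06, "tz": -0.01, "wx": 0, "wy": 0, "wz": 0, "claw": 1}, {"tx": -0.0025, "ty": -0.06, "tz": -0.01, "wx": 0, "wy": 0, "wz": 0, "claw": 1}]}}

```text
t: 19.4
tool_pos: [0.5677, -0.3096, 0.1705]
ee_rot: [-1.589, -2.708, -0.001]
contact_force: [0.9, 0.6, 0.2]
opening: 1.001
finger_force: 0.0
```

>>> {"fn": "servo_tool", "kwargs": {"steps": [{"tx": 0, "ty": -0.02, "tz": 0, "wx": 0, "wy": 0, "wz": 0, "claw": 1}, {"tx": 0, "ty": 0, "tz": 0, "wx": 0, "wy": 0, "wz": 0, "claw": 1}, {"tx": 0, "ty": 0, "tz": 0, "wx": 0, "wy": 0, "wz": 0, "claw": 1}, {"tx": 0, "ty": 0, "tz": 0, "wx": 0, "wy": 0, "wz": 0, "claw": 1}]}}

```text
t: 19.9
tool_pos: [0.569, -0.3259, 0.1727]
ee_rot: [1.586, 2.712, 0.001]
contact_force: [0.5, 0.2, 0.2]
opening: 1.001
finger_force: 0.0
```

```bash
python3 shot.py w11; python3 -c "
from meas import *
print(tx()); part('w11','knob',(.568,-.3267))"
```

```text
19.9 [ 0.56902709 -0.32587458  0.17272384] [1.58625859e+00 2.71159340e+00 1.40705117e-03] [ 0.88186764  0.56580056 -0.62025071  1.61800313  0.36117285  1.07474924
  0.67364163]
(19.95, array([ 0.5689, -0.3264,  0.1728]), 'yaw 119.3', 'z', array([ 0.001,  0.   , -1.   ]))
knob zs 0.052 n 55 676 
 top c [ 0.5685 -0.3303] [0.0229 0.0155] ang 0.7 mean [ 0.5723 -0.3292]
 base c [ 0.5684 -0.3265] [0.0545 0.0549] ang 29.3 circ [ 0.5684 -0.3265]
 arms -12.7
```

View pics/w11.png

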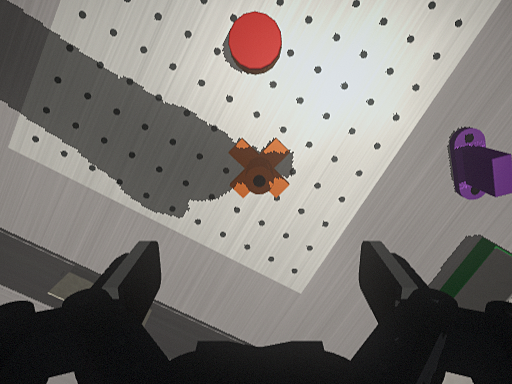

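W11 shows the knob at (259,172), partly in shadow, with its arms at 45° to the fingers. The jar is at (255,42), clear of the fingers.

>>> {"fn": "servo_tool", "kwargs": {"steps": [{"tx": -0.0005, "ty": 0, "tz": -0.05, "wx": 0, "wy": 0, "wz": 0, "claw": 1}, {"tx": 0, "ty": 0, "tz": -0.05, "wx": 0, "wy": 0, "wz": 0, "claw": 0.8}, {"tx": 0, "ty": 0, "tz": -0.035, "wx": 0, "wy": 0, "wz": 0, "claw": 0.7}, {"tx": 0, "ty": 0, "tz": -0.018, "wx": 0, "wy": 0, "wz": 0, "claw": 0.6}, {"tx": 0, "ty": 0, "tz": 0, "wx": 0, "wy": 0, "wz": 0, "claw": 0.4}, {"tx": 0, "ty": 0, "tz": 0, "wx": 0, "wy": 0, "wz": 0, "claw": 0.2}, {"tx": 0, "ty": 0, "tz": 0, "wx": 0, "wy": 0, "wz": 0, "claw": 0}, {"tx": 0, "ty": 0, "tz": 0, "wx": 0, "wy": 0, "wz": 0, "claw": 0}, {"tx": 0, "ty": 0, "tz": 0, "wx": 0, "wy": 0, "wz": 0, "claw": 0}], "newtons": 40}}

```text
t: 21.08
tool_pos: [0.5685, -0.329, 0.0208]
ee_rot: [1.591, 2.707, -0.0]
contact_force: [0.3, 0.5, 5.9]
opening: 0.266
finger_force: 39.6
```

>>> {"fn": "servo_tool", "kwargs": {"steps": [{"tx": 0, "ty": 0, "tz": 0.03, "wx": 0, "wy": 0, "wz": 0, "claw": 0}, {"tx": 0, "ty": 0, "tz": 0.05, "wx": 0, "wy": 0, "wz": 0, "claw": 0}, {"tx": -0.012, "ty": 0.057, "tz": 0.02, "wx": 0, "wy": 0, "wz": -0.0787, "claw": 0}, {"tx": -0.012, "ty": 0.057, "tz": 0.02, "wx": 0, "wy": 0, "wz": -0.0787, "claw": 0}, {"tx": -0.012, "ty": 0.057, "tz": 0.02, "wx": 0, "wy": 0, "wz": -0.0787, "claw": 0}, {"tx": -0.012, "ty": 0.057, "tz": 0.02, "wx": 0, "wy": 0, "wz": -0.0787, "claw": 0}, {"tx": -0.012, "ty": 0.057, "tz": 0.02, "wx": 0, "wy": 0, "wz": -0.0787, "claw": 0}, {"tx": -0.012, "ty": 0.057, "tz": 0, "wx": 0, "wy": 0, "wz": -0.0787, "claw": 0}, {"tx": -0.018, "ty": 0.057, "tz": 0, "wx": 0, "wy": 0, "wz": -0.0787, "claw": 0}, {"tx": -0.024, "ty": 0.057, "tz": 0.0, "wx": 0, "wy": 0, "wz": -0.0787, "claw": 0}]}}

```text
t: 22.32
tool_pos: [0.453, 0.129, 0.1995]
ee_rot: [2.355, 2.079, 0.001]
contact_force: [0.2, 0.4, -0.1]
opening: 0.269
finger_force: 39.3
```

>>> {"fn": "servo_tool", "kwargs": {"steps": [{"tx": -0.026, "ty": 0.057, "tz": 0, "wx": 0, "wy": 0, "wz": -0.0787, "claw": 0}, {"tx": -0.026, "ty": 0.057, "tz": 0, "wx": 0, "wy": 0, "wz": -0.0787, "claw": 0}, {"tx": 0, "ty": 0, "tz": 0, "wx": 0, "wy": 0, "wz": 0, "claw": 0}, {"tx": 0, "ty": 0, "tz": 0, "wx": 0, "wy": 0, "wz": 0, "claw": 0}, {"tx": 0, "ty": 0, "tz": 0, "wx": 0, "wy": 0, "wz": 0, "claw": 0}]}}

```text
t: 22.95
tool_pos: [0.4026, 0.2394, 0.1991]
ee_rot: [2.511, 1.887, -0.001]
contact_force: [-0.3, -1.2, -0.8]
opening: 0.273
finger_force: 39.3
```

```bash
python3 shot.py w12
python3 -c "
from pad1 import *
print(tx()); pad('w12','knob')"
```

```text
22.95 [0.40255406 0.23941246 0.1990704 ] [ 2.51092798e+00  1.88712769e+00 -9.82846094e-04] [ 0.01752156  0.24257607 -0.73994853  2.01125974  0.1997077   0.95972086
 -1.10516514]
(23.0, array([0.4026, 0.2394, 0.1991]), 'yaw 73.8', 'z', array([-0.   , -0.001, -1.   ]))
pad knob 954 rect [0.4137 0.3493] [0.0685 0.0697] ang 73.8 ell [0.4136 0.3496]
 arms 29.4
```

View pics/w12.png

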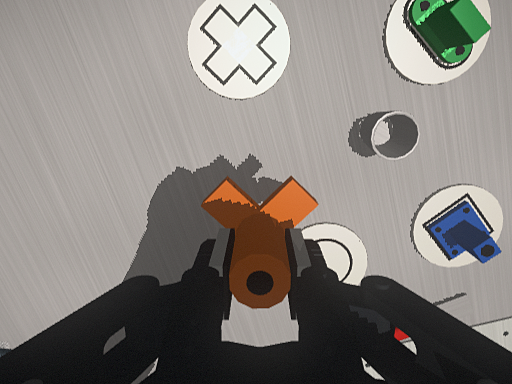

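W12 shows the knob held at (260,250) with arm corners at (203,204), (229,178), (292,177) and (318,204). The plus pad is at (239,42), and the beaker at (393,135) is untouched.

```bash
python3 -c "
from h import *
z=np.load('w12.npz'); c=(z['K'],z['R'],z['t'])
p=ray('wrist',[(203,204),(229,178),(292,177),(318,204)],.190,c)[:,:2]-[.4026,.2394]
L=p[:2].mean(0);Rr=p[2:].mean(0); e=L-Rr; print(p,np.linalg.norm(e),31*2**.5)
ang=np.degrees(np.arctan2(e[1],e[0])); print('LR dir',ang,'-> arms',ang-45,ang-135)
# centre: from L,R ends at 31mm along arms
m=(L+Rr)/2; n=np.array([e[1],-e[0]])/np.linalg.norm(e); n=n if n@[np.cos(1.29),np.sin(1.29)]>0 else -n
print('centre rel TCP',m-n*31/2**.5)"
```

```text
[[-0.02106107  0.02468485]
 [-0.00539957  0.03339176]
 [ 0.02270637  0.02575587]
 [ 0.03118599  0.00957075]] 0.041755731504078526 43.84062043356595
LR dir 164.1918278318 -> arms 119.1918278318 29.191827831799998
centre rel TCP [ -5.96461788 -21.0679146 ]
```

>>> {"fn": "servo_tool", "kwargs": {"steps": [{"tx": 0.0035, "ty": 0.036, "tz": -0.02, "wx": 0, "wy": 0, "wz": 0.003, "claw": 0}, {"tx": 0.0035, "ty": 0.036, "tz": -0.02, "wx": 0, "wy": 0, "wz": 0, "claw": 0}, {"tx": 0.004, "ty": 0.037, "tz": -0.02, "wx": 0, "wy": 0, "wz": 0, "claw": 0}, {"tx": 0, "ty": 0, "tz": -0.04, "wx": 0, "wy": 0, "wz": 0, "claw": 0}, {"tx": 0, "ty": 0, "tz": -0.03, "wx": 0, "wy": 0, "wz": 0, "claw": 0}, {"tx": 0, "ty": 0, "tz": -0.025, "wx": 0, "wy": 0, "wz": 0, "claw": 0}, {"tx": 0, "ty": 0, "tz": -0.014, "wx": 0, "wy": 0, "wz": 0, "claw": 0}, {"tx": 0, "ty": 0, "tz": 0, "wx": 0, "wy": 0, "wz": 0, "claw": 0}, {"tx": 0, "ty": 0, "tz": 0, "wx": 0, "wy": 0, "wz": 0, "claw": 0}]}}

```text
t: 24.12
tool_pos: [0.4136, 0.3505, 0.0312]
ee_rot: [-2.506, -1.894, -0.003]
contact_force: [-0.3, -0.8, -1.0]
opening: 0.27
finger_force: 39.3
```

>>> {"fn": "servo_tool", "kwargs": {"steps": [{"tx": 0, "ty": 0, "tz": -0.003, "wx": 0, "wy": 0, "wz": 0, "claw": 0}, {"tx": 0, "ty": 0, "tz": -0.002, "wx": 0, "wy": 0, "wz": 0, "claw": 0}, {"tx": 0, "ty": 0, "tz": 0, "wx": 0, "wy": 0, "wz": 0, "claw": 0}]}}

```text
t: 24.5
tool_pos: [0.4128, 0.35, 0.0254]
ee_rot: [2.506, 1.895, 0.0]
contact_force: [-0.1, 1.3, -0.3]
opening: 0.265
finger_force: 39.3
```

>>> {"fn": "servo_tool", "kwargs": {"steps": [{"tx": 0.0005, "ty": -0.001, "tz": -0.001, "wx": 0, "wy": 0, "wz": 0, "claw": 0}, {"tx": 0, "ty": 0, "tz": -0.001, "wx": 0, "wy": 0, "wz": 0, "claw": 0}, {"tx": 0, "ty": 0, "tz": 0, "wx": 0, "wy": 0, "wz": 0, "claw": 0}]}}

```text
t: 24.88
tool_pos: [0.4135, 0.349, 0.0237]
ee_rot: [2.505, 1.894, 0.0]
contact_force: [-0.1, -1.9, 4.4]
opening: 0.268
finger_force: 40.0
```

>>> {"fn": "servo_tool", "kwargs": {"steps": [{"tx": 0, "ty": 0, "tz": 0, "wx": 0, "wy": 0, "wz": 0, "claw": 0.35}, {"tx": 0, "ty": 0, "tz": 0, "wx": 0, "wy": 0, "wz": 0, "claw": 0.6}, {"tx": 0, "ty": 0, "tz": 0, "wx": 0, "wy": 0, "wz": 0, "claw": 0.7}, {"tx": 0, "ty": 0, "tz": 0.03, "wx": 0, "wy": 0, "wz": 0, "claw": 0.7}, {"tx": 0, "ty": 0, "tz": 0.055, "wx": 0, "wy": 0, "wz": 0, "claw": 1}, {"tx": 0, "ty": 0, "tz": 0.055, "wx": 0, "wy": 0, "wz": 0, "claw": 1}, {"tx": 0.02, "ty": -0.02, "tz": 0.03, "wx": 0, "wy": 0, "wz": 0, "claw": 1}, {"tx": 0, "ty": 0, "tz": 0, "wx": 0, "wy": 0, "wz": 0, "claw": 1}, {"tx": 0, "ty": 0, "tz": 0, "wx": 0, "wy": 0, "wz": 0, "claw": 1}]}}

```text
t: 26.0
tool_pos: [0.4324, 0.3288, 0.1924]
ee_rot: [-2.505, -1.895, 0.003]
contact_force: [0.4, 0.1, 0.2]
opening: 0.995
finger_force: 0.0
```

```bash
python3 shot.py w13; python3 -c "
from pad1 import *
print(tx());part('w13','knob',(.4137,.349),.003)
im,d,c=load('w13')
K,R,t=c; p=K@(R@np.array([.4137,.349,.006])+t); u,v=(p[:2]/p[2]).astype(int); print(u,v)
save('pics/w13c.png',cv2.resize(im[max(v-90,0):v+90,u-90:u+90],None,fx=3,fy=3))"
```

```text
26.0 [0.43239921 0.32880494 0.1923693 ] [-2.50534683 -1.89500909  0.00269451] [-0.14672887  0.38785402 -0.7355882   1.8593368   0.30342146  1.01105822
 -1.28490673]
(26.05, array([0.432, 0.329, 0.192]), 'yaw 74.3', 'z', array([-0.002, -0.001, -1.   ]))
knob zs 0.056 n 489 1273 
 top c [0.4135 0.3506] [0.0221 0.0228] ang 74.2 mean [0.4136 0.3507]
 base c [0.4138 0.3506] [0.054  0.0549] ang 74.2 circ [0.4134 0.3503]
 arms 29.4
236 147
```

View pics/w13c.png

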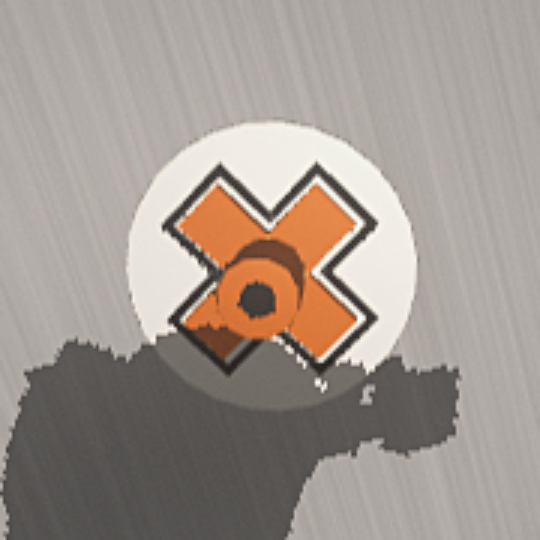

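W13c shows the knob inside its outline, within about 1 mm and aligned. The barb is last.

>>> {"fn": "servo_tool", "kwargs": {"steps": [{"tx": 0.008, "ty": -0.053, "tz": 0, "wx": 0, "wy": 0, "wz": 0, "claw": 1}, {"tx": 0.008, "ty": -0.053, "tz": 0, "wx": 0, "wy": 0, "wz": 0, "claw": 1}, {"tx": 0.008, "ty": -0.053, "tz": 0, "wx": 0, "wy": 0, "wz": 0, "claw": 1}, {"tx": 0.008, "ty": -0.053, "tz": 0, "wx": 0, "wy": 0, "wz": 0, "claw": 1}, {"tx": 0, "ty": -0.053, "tz": 0, "wx": 0, "wy": 0, "wz": 0, "claw": 1}, {"tx": 0, "ty": -0.053, "tz": 0, "wx": 0, "wy": 0, "wz": 0, "claw": 1}, {"tx": 0, "ty": -0.053, "tz": -0.01, "wx": 0, "wy": 0, "wz": 0, "claw": 1}, {"tx": -0.005, "ty": -0.053, "tz": -0.01, "wx": 0, "wy": 0, "wz": 0, "claw": 1}, {"tx": 0, "ty": 0, "tz": 0, "wx": 0, "wy": 0, "wz": 0, "claw": 1}, {"tx": 0, "ty": 0, "tz": 0, "wx": 0, "wy": 0, "wz": 0, "claw": 1}]}}

```text
t: 27.3
tool_pos: [0.4598, -0.0935, 0.1725]
ee_rot: [-2.502, -1.896, 0.001]
contact_force: [-0.6, 0.6, 0.9]
opening: 1.003
finger_force: 0.0
```

```bash
python3 shot.py w14; python3 -c "
from meas import *
print(tx()); part('w14','barb',(.459,-.096),rad=.04)"
```

```text
27.3 [ 0.45983432 -0.09348659  0.17245964] [-2.50248427e+00 -1.89565210e+00  6.59366975e-04] [ 0.62629701  0.25684016 -0.59564177  2.04378779  0.18209038  0.89361418
 -0.34328485]
(27.35, array([ 0.4602, -0.093 ,  0.1728]), 'yaw 74.4', 'z', array([-0.001,  0.001, -1.   ]))
barb zs 0.057 n 272 1724 
 top c [ 0.4581 -0.093 ] [0.0188 0.0174] ang 74.7 mean [ 0.4585 -0.0931]
 base c [ 0.4581 -0.0934] [0.0511 0.0509] ang 74.3 circ [ 0.4582 -0.0938]
```

>>> {"fn": "servo_tool", "kwargs": {"steps": [{"tx": -0.0017, "ty": -0.0005, "tz": -0.05, "wx": 0, "wy": 0, "wz": 0, "claw": 1}, {"tx": 0, "ty": 0, "tz": -0.05, "wx": 0, "wy": 0, "wz": 0, "claw": 0.8}, {"tx": 0, "ty": 0, "tz": -0.035, "wx": 0, "wy": 0, "wz": 0, "claw": 0.7}, {"tx": 0, "ty": 0, "tz": -0.018, "wx": 0, "wy": 0, "wz": 0, "claw": 0.6}, {"tx": 0, "ty": 0, "tz": 0, "wx": 0, "wy": 0, "wz": 0, "claw": 0.4}, {"tx": 0, "ty": 0, "tz": 0, "wx": 0, "wy": 0, "wz": 0, "claw": 0.2}, {"tx": 0, "ty": 0, "tz": 0, "wx": 0, "wy": 0, "wz": 0, "claw": 0}, {"tx": 0, "ty": 0, "tz": 0, "wx": 0, "wy": 0, "wz": 0, "claw": 0}, {"tx": 0, "ty": 0, "tz": 0, "wx": 0, "wy": 0, "wz": 0, "claw": 0}], "newtons": 40}}

```text
t: 28.48
tool_pos: [0.4593, -0.0954, 0.0211]
ee_rot: [2.505, 1.894, 0.002]
contact_force: [-1.1, 0.5, 6.5]
opening: 0.2
finger_force: 39.5
```

>>> {"fn": "servo_tool", "kwargs": {"steps": [{"tx": 0, "ty": 0, "tz": 0.03, "wx": 0, "wy": 0, "wz": 0, "claw": 0}, {"tx": 0, "ty": 0, "tz": 0.05, "wx": 0, "wy": 0, "wz": 0, "claw": 0}, {"tx": -0.003, "ty": 0.03, "tz": 0.05, "wx": 0, "wy": 0, "wz": 0, "claw": 0}, {"tx": -0.003, "ty": 0.04, "tz": 0.05, "wx": 0, "wy": 0, "wz": 0, "claw": 0}, {"tx": -0.002, "ty": 0.03, "tz": 0, "wx": 0, "wy": 0, "wz": 0, "claw": 0}, {"tx": 0, "ty": 0, "tz": 0, "wx": 0, "wy": 0, "wz": 0, "claw": 0}, {"tx": 0, "ty": 0, "tz": 0, "wx": 0, "wy": 0, "wz": 0, "claw": 0}, {"tx": 0, "ty": 0, "tz": 0, "wx": 0, "wy": 0, "wz": 0, "claw": 0}]}}

```text
t: 29.48
tool_pos: [0.4504, 0.0024, 0.1985]
ee_rot: [-2.507, -1.892, 0.002]
contact_force: [0.2, 0.5, -0.8]
opening: 0.199
finger_force: 39.2
```

```bash
python3 shot.py w15
python3 -c "
from pad1 import *
print(tx()); pad('w15','barb')"
```

```text
29.475 [0.45039175 0.00236979 0.19849377] [-2.50712610e+00 -1.89197835e+00  1.69909472e-03] [ 0.50800792  0.19858123 -0.67863848  2.04996816  0.15346879  0.94316031
 -0.52956771]
(29.525, array([0.4504, 0.0025, 0.1985]), 'yaw 74.1', 'z', array([-0.001,  0.   , -1.   ]))
pad barb 605 rect [0.4389 0.1075] [0.0609 0.061 ] ang 43.1 ell [0.4387 0.1076]
```

View pics/w15.png

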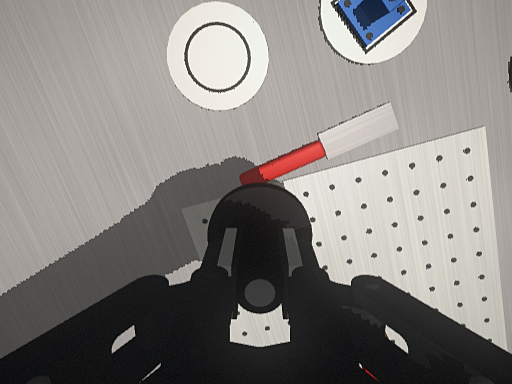

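W15 shows the barb held upright at (260,240). The round pad is at (218,55) and clear.

>>> {"fn": "servo_tool", "kwargs": {"steps": [{"tx": -0.004, "ty": 0.035, "tz": -0.02, "wx": 0, "wy": 0, "wz": 0, "claw": 0}, {"tx": -0.004, "ty": 0.035, "tz": -0.02, "wx": 0, "wy": 0, "wz": 0, "claw": 0}, {"tx": -0.0035, "ty": 0.0335, "tz": -0.02, "wx": 0, "wy": 0, "wz": 0, "claw": 0}, {"tx": 0, "ty": 0, "tz": -0.04, "wx": 0, "wy": 0, "wz": 0, "claw": 0}, {"tx": 0, "ty": 0, "tz": -0.03, "wx": 0, "wy": 0, "wz": 0, "claw": 0}, {"tx": 0, "ty": 0, "tz": -0.025, "wx": 0, "wy": 0, "wz": 0, "claw": 0}, {"tx": 0, "ty": 0, "tz": -0.013, "wx": 0, "wy": 0, "wz": 0, "claw": 0}, {"tx": 0, "ty": 0, "tz": 0, "wx": 0, "wy": 0, "wz": 0, "claw": 0}, {"tx": 0, "ty": 0, "tz": 0, "wx": 0, "wy": 0, "wz": 0, "claw": 0}]}}

```text
t: 30.65
tool_pos: [0.4399, 0.1072, 0.0318]
ee_rot: [2.506, 1.894, 0.002]
contact_force: [-0.1, -0.2, -1.0]
opening: 0.199
finger_force: 39.2
```

>>> {"fn": "servo_tool", "kwargs": {"steps": [{"tx": 0, "ty": 0, "tz": -0.003, "wx": 0, "wy": 0, "wz": 0, "claw": 0}, {"tx": 0, "ty": 0, "tz": -0.002, "wx": 0, "wy": 0, "wz": 0, "claw": 0}, {"tx": 0, "ty": 0, "tz": 0, "wx": 0, "wy": 0, "wz": 0, "claw": 0}]}}

```text
t: 31.02
tool_pos: [0.4392, 0.107, 0.0261]
ee_rot: [2.506, 1.895, 0.0]
contact_force: [0.2, -0.5, 0.1]
opening: 0.202
finger_force: 39.2
```

>>> {"fn": "servo_tool", "kwargs": {"steps": [{"tx": -0.0003, "ty": 0, "tz": -0.0015, "wx": 0, "wy": 0, "wz": 0, "claw": 0}, {"tx": 0, "ty": 0, "tz": -0.001, "wx": 0, "wy": 0, "wz": 0, "claw": 0}, {"tx": 0, "ty": 0, "tz": 0, "wx": 0, "wy": 0, "wz": 0, "claw": 0}]}}

```text
t: 31.4
tool_pos: [0.4388, 0.1071, 0.0241]
ee_rot: [2.505, 1.895, -0.001]
contact_force: [-2.5, -0.6, 7.7]
opening: 0.198
finger_force: 40.3
```

>>> {"fn": "servo_tool", "kwargs": {"steps": [{"tx": 0, "ty": 0, "tz": 0, "wx": 0, "wy": 0, "wz": 0, "claw": 0.3}, {"tx": 0, "ty": 0, "tz": 0, "wx": 0, "wy": 0, "wz": 0, "claw": 0.6}, {"tx": 0, "ty": 0, "tz": 0, "wx": 0, "wy": 0, "wz": 0, "claw": 0.7}, {"tx": 0, "ty": 0, "tz": 0.03, "wx": 0, "wy": 0, "wz": 0, "claw": 0.7}, {"tx": 0, "ty": 0, "tz": 0.055, "wx": 0, "wy": 0, "wz": 0, "claw": 1}, {"tx": 0, "ty": 0, "tz": 0.055, "wx": 0, "wy": 0, "wz": 0, "claw": 1}, {"tx": 0.03, "ty": -0.02, "tz": 0.04, "wx": 0, "wy": 0, "wz": 0, "claw": 1}, {"tx": 0.02, "ty": -0.02, "tz": 0.04, "wx": 0, "wy": 0, "wz": 0, "claw": 1}, {"tx": 0, "ty": 0, "tz": 0, "wx": 0, "wy": 0, "wz": 0, "claw": 1}, {"tx": 0, "ty": 0, "tz": 0, "wx": 0, "wy": 0, "wz": 0, "claw": 1}]}}

```text
t: 32.65
tool_pos: [0.4878, 0.0673, 0.2427]
ee_rot: [-2.505, -1.895, 0.002]
contact_force: [-0.5, -1.1, -0.1]
opening: 1.001
finger_force: 0.0
```

```bash
python3 shot.py w16; python3 -c "
from pad1 import *
part('w16','barb',(.4388,.1075),.003,rad=.028); part('w16','socket',(.585,.11),.003)
im,d,c=load('w16'); s,_=eyes.read_camera('side'); s=cv2.resize(s[200:384,150:350],(435,400))
save('pics/w16c.png',np.hstack([cv2.resize(im[:300],(365,400*1)) ,s]))"
```

```text
32.65 [0.48776987 0.06726109 0.2426645 ] [-2.50458993e+00 -1.89484847e+00  2.48073674e-03] [ 0.4133889   0.23331823 -0.73653326  1.90827459  0.1777586   1.06763164
 -0.6716303 ]
barb zs 0.061 n 188 1301 
 top c [0.4391 0.1069] [0.0188 0.0172] ang 27.5 mean [0.4394 0.1067]
 base c [0.4381 0.1073] [0.0514 0.0499] ang 28.6 circ [0.4385 0.1066]
socket zs 0.058 n 338 974 
 top c [0.5838 0.1097] [0.0197 0.0204] ang 23.1 mean [0.5837 0.1097]
 base c [0.5835 0.1099] [0.0457 0.045 ] ang 23.4 circ [0.5836 0.1096]
```

View pics/w16c.png

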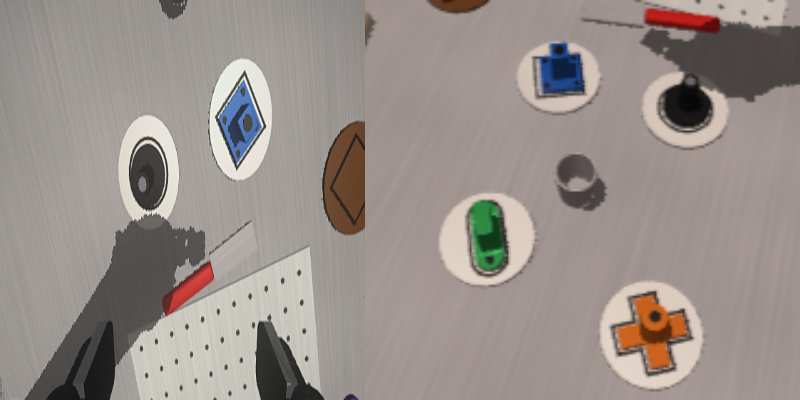

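W16c shows all four parts standing on their own pads, with the beaker in place. The socket is about 2 mm off towards -x. There is plenty of time, so I regrasp it and nudge it.

>>> {"fn": "servo_tool", "kwargs": {"steps": [{"tx": 0.016, "ty": 0.007, "tz": -0.012, "wx": 0, "wy": 0, "wz": -0.1475, "claw": 1}, {"tx": 0.016, "ty": 0.007, "tz": -0.012, "wx": 0, "wy": 0, "wz": -0.1475, "claw": 1}, {"tx": 0.016, "ty": 0.007, "tz": -0.012, "wx": 0, "wy": 0, "wz": -0.1475, "claw": 1}, {"tx": 0.016, "ty": 0.007, "tz": -0.012, "wx": 0, "wy": 0, "wz": -0.1475, "claw": 1}, {"tx": 0.016, "ty": 0.007, "tz": -0.012, "wx": 0, "wy": 0, "wz": -0.1475, "claw": 1}, {"tx": 0.016, "ty": 0.007, "tz": -0.012, "wx": 0, "wy": 0, "wz": -0.1475, "claw": 1}, {"tx": 0, "ty": 0, "tz": 0, "wx": 0, "wy": 0, "wz": 0, "claw": 1}, {"tx": 0, "ty": 0, "tz": 0, "wx": 0, "wy": 0, "wz": 0, "claw": 1}, {"tx": 0, "ty": 0, "tz": 0, "wx": 0, "wy": 0, "wz": 0, "claw": 1}]}}

```text
t: 33.88
tool_pos: [0.5844, 0.109, 0.1719]
ee_rot: [3.075, 0.641, 0.0]
contact_force: [-0.2, -0.4, 1.0]
opening: 1.002
finger_force: 0.0
```

```bash
python3 shot.py w17; python3 -c "
from pad1 import *
print(tx()); part('w17','socket',(.585,.11),.003)
im,d,c=load('w17'); m=mask(im,'socket'); g=im.max(2); yy,xx=np.mgrid[:384,:512]
W=ray('wrist',np.c_[xx.ravel(),yy.ravel()],.006,c)[:,:2].reshape(384,512,2)
a=np.radians(23.6); q=(W-np.array([.5858,.1096]))@np.array([[np.cos(a),-np.sin(a)],[np.sin(a),np.cos(a)]])
dark=(g<95)&(im[...,2].astype(int)-im[...,0]<25)
for ax,sg,nm in((0,1,'+x'),(0,-1,'-x'),(1,1,'+y'),(1,-1,'-y')):
    s=dark&(abs(q[...,1-ax])<.018)&(abs(sg*q[...,ax]-.028)<.006); print(nm,s.sum(),np.median(q[s][:,ax]) if s.any() else None)"
```

```text
33.875 [0.58437325 0.10896215 0.17192191] [3.07518202e+00 6.41207992e-01 2.08810258e-04] [ 0.12856526  0.44551975 -0.50988328  1.7731189   0.25488781  0.98865112
 -1.64070591]
(33.925, array([0.5845, 0.1088, 0.172 ]), 'yaw 23.5', 'z', array([ 0., -0., -1.]))
socket zs 0.058 n 433 1496 
 top c [0.5855 0.1099] [0.0203 0.0191] ang 23.5 mean [0.5857 0.11  ]
 base c [0.5846 0.1097] [0.0458 0.0456] ang 23.5 circ [0.5851 0.1098]
+x 80 0.027473803594819803
-x 37 -0.026405779726256715
+y 99 0.026652087988887827
-y 102 -0.02642724122429216
```

From directly above, the socket is only about 1.3 mm off, so I leave it. Last I check the bystanders numerically, then hand in.

```bash
python3 - <<'E'
from h import *
a=np.load("side0.npz")["im"].astype(int); b=eyes.read_camera("side")[0].astype(int)
for n,(u,v) in dict(jar=(300,141),beaker=(247,283)).items():
    f=lambda im:[x.mean().round(2) for x in np.nonzero(((im[v-18:v+18,u-18:u+18,0]-im[v-18:v+18,u-18:u+18,2])>60) if n=="jar" else im[v-18:v+18,u-18:u+18].max(2)<105)]
    print(n,f(a),f(b))
E
python3 -c "
from plant import manip
print(manip.close_job())"
```

```text
jar [np.float64(9.05), np.float64(13.8)] [np.float64(13.9), np.float64(17.68)]
beaker [np.float64(18.85), np.float64(19.37)] [np.float64(18.81), np.float64(19.59)]
the job is handed in; nothing more can be done
None
```

All four prints are standing upright on their matching pads, about 1 mm off centre, and the job was handed in at about 34 s. The beaker has not moved. My last jar check gave no clear answer (its colour mask also took in the orange knob, since moved away), but no move went near the jar.

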